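# Edge-light inspection of a lens glass

### The job

Set up the edge-light check of the lens glass: lift the small glass plate out of its wooden rack, stand it upright in the slot of the dark steel stand on the other side of the concrete kerb, lowering it fully home before you let go. Then pick up the flashlight, which stands head down, carry it over the kerb and finish while still holding it: upright, head down, centred over the plate's top edge and hovering about 15 mm above it, never touching the plate. Do not bump the kerb with either of them, and leave everything else on the bench where it is.

Things in the scene. Friction and masses are not known exactly. Their poses are not given: they have to be found in the camera images.
- glass_center (a point): centre (half-way up) of the loose glass plate: clear greenish glass, 60 mm wide along its x, 10 mm thick along its y, 80 mm high along its z, about 120 g. It starts upright in the rack's slot, its underside 10 mm above the bench. It can be pinched across its thickness, from above, above the rack.
- glass_top (a point): middle of the glass plate's top edge, 40 mm above its centre; same axes.
- glass: the same glass plate; origin at the centre of its underside.
- slot (a point): centre of the slot's mouth on top of the fixed dark steel stand. The stand is a block 100 mm (x) by 50 mm (y) and 35 mm high, with 10 mm high feet reaching 68 mm from the centre either way along x. The slot is 62 mm along its x, 12 mm along its y, 22 mm deep with a flat floor (13 mm above the bench) and a 2 mm chamfer; z up. With the plate fully home its centre is 18 mm above this point. The plate fits either way round.
- rack: fixed wooden rack that the glass plate starts in: block 90 mm (x) by 60 mm (y) by 25 mm high with one slot 63 by 13 mm, 15 mm deep, along its x. Origin at the centre of its underside.
- flash_center (a point): centre (half-way up, 60 mm above its front face) of the loose short aluminium flashlight, 120 mm long, about 150 g, which stands upright on its head. Its z axis is its long axis, from the head's face to the tail. Head 38 mm in diameter for 30 mm, taper to 43 mm, then a round barrel 27 mm in diameter up to 116 mm, then a small 16 mm rubber button.
- flash_face (a point): centre of the flashlight's front face (the light opening), at the bottom of its head, 60 mm below its centre; z towards the tail.
- flashlight: the same flashlight; origin at the centre of its front face.
- kerb: fixed concrete kerb on the bench between the stand (+y side) and the rack and flashlight (-y side): 220 mm long (x), 36 mm thick (y), 85 mm high. Origin at the centre of its underside.
- shade: bystander: white milk-glass bell shade, 96 mm across, 90 mm high, standing free. Origin at the centre of its underside.
- canister: bystander: brass screw-top canister, 66 mm across, 100 mm high. Origin at the centre of its underside.
- gauge_case: bystander: steel feeler-gauge case lying flat, 100 by 24 by 16 mm. Origin at the centre of its underside.
- cleat: bystander: bronze claw-shaped lens cleat, 50 by 30 mm base, 50 mm high. Origin at the centre of its underside.
- screwdriver: bystander: screwdriver 180 mm long lying along its x.
- burner_ring: bystander: brass burner ring, 56 mm across, 14 mm high. Origin at the centre of its underside.
- polish_jar: bystander: closed amber jar of polish, 50 mm across, 60 mm high. Origin at the centre of its underside.
Not all that is in view belongs to the job. Leave any green look-alike of the part that bears slot alone.

How it is judged:
On the way:
1. the glass plate stands fully home in the stand's slot, let go, with the flashlight still standing on the bench (horizontal distance between glass_center and slot below 0.006 m and z of glass_center in the frame of slot below 0.022 m and angle between glass_center's own z axis and vertical below 0.12 rad and angle between the x axis of glass_center and the x axis of slot, either way round below 0.15 rad and contact force between the fingers and glass below 0.05 N and height (world z) of flash_face below 0.01 m), for 0.2 s.
At the end, for the whole second after the job is handed in: Plate released in the slot: within 6 mm of its middle, at most 4 mm above fully home, within 0.12 rad of upright. Flashlight gripped and still, head down within 0.1 rad of vertical, its face within 8 mm of centred over the plate's top edge, 5 to 28 mm above it, not touching (horizontal distance between glass_center and slot below 0.006 m and z of glass_center in the frame of slot below 0.022 m and angle between glass_center's own z axis and vertical below 0.12 rad and angle between the x axis of glass_center and the x axis of slot, either way round below 0.15 rad and contact force between the fingers and glass below 0.05 N and linear speed of each of glass, flashlight below 0.02 m/s and horizontal distance between flash_face and glass_top below 0.008 m and z of flash_face in the frame of glass_top between 0.005 and 0.028 m and angle between flash_center's own z axis and vertical below 0.1 rad and contact force between flashlight and the fingers above 1 N and contact force between flashlight and glass below 0.02 N); the arm keeps its last pose, push and grip.
It fails at once if the flashlight touches the glass plate (contact force between flashlight and glass above 0.3 N).
It fails at once if the plate or the flashlight bumps the kerb (contact force between any of glass, flashlight and kerb above 1 N).
It fails at once if the plate is dropped (contact force between the fingers and glass below 0.05 N and linear speed of glass above 0.4 m/s).
It fails at once if a bystander is moved by more than 25 mm or toppled (distance of any of shade, canister, gauge_case, cleat, screwdriver, burner_ring, polish_jar from where it was at the start of the episode above 0.025 m or angle between any of shade, canister, cleat, polish_jar's own z axis and vertical above 0.4 rad).
It also fails if it takes over 72 s, if anything falls off the work surface, if the arm or the gripper's body presses on something with over 40 N, if the wrist force passes 120 N, or if a joint passes its speed limit or range.

### The arm

A 7-joint arm with a two-finger parallel gripper is mounted at the origin on the work surface. World frame = base frame: x ahead of the robot, y to its left, z up, the work surface at z = 0. Lengths are in m, angles in rad, forces in N, time in s.
With the tool pointing down it reaches from about 0.425 to 0.925 m from the base axis. Payload 6.8 kg.
Tool frame: the origin (TCP) lies midway between the tips of the shut fingers; the grasp point (between the pads) lies 19 mm behind it (bot.grasp_offset is the distance from the TCP to the grasp point, in m); z points along the fingers, x is the direction in which the jaws open and shut, and the axes are right-handed (so a half turn about z gives the same grasp; the last joint's range is limited). The gripper opens to 85 mm and grips with 20 to 120 N. Pads are 22 mm wide; open, the fingers measure 114 mm over their backs; the gripper's body (76 mm by 85 mm) begins 54 mm behind the grasp point. The pads swing forward as they close: fully open they stand 13 mm farther back than shut.
Start: joints at [1.031, 0.477, 0.022, 1.555, -0.011, 1.109, -0.083], TCP at [0.283, -0.613, 0.231] pointing down, gripper open.
Joint ranges: [-2.96, 2.96], [-0.34, 2.1], [-1.41, 1.46], [0.24, 2.44], [-1.37, 4.51], [0.17, 1.92], [-2.96, 2.96]. Speed limits (rad/s): [2.39, 2.39, 3.14, 3.14, 3.14, 3.14, 3.14].

### API

Orientations are given as a unit quaternion [w, x, y, z].
In Python, from station import bot, imaging gives the robot as it stands. The module is installed in compiled form; this text tells all that it offers.
- The arm moves only by the tool apply_moves, never from a script. Its argument "increments" is a list of rows, each a list of 7 numbers: the shift along the tool's x, y, z in mm, then the turn, a rotation vector about the tool's x, y, z in degrees, then the closure, from -1 (fully open) to 1 (shut). In form: [[dx, dy, dz, rx, ry, rz, grip], ...]. A call has exactly 8 rows; each row shifts and turns the pose as measured when the row begins, along the tool's axes as they then stand; what a row does not reach is not made up. A row lasts 1/8 s, in which the tool goes at most 62.5 mm and 10.7 degrees, less where a joint would pass 70% of its speed; a pose out of reach is approached as far as the arm can. A call with a gripper value outside its range is refused whole. The fingers move at their own pace and stop on an object; "grip_force" is the grip in N (left out, the last holds). Time passes only in rows, so rows that do not move let the fingers close, or fill a call up. It gives the time, the measured TCP pose, the force and the opening at its end, in the units of the state.
- bot.get_obs(): the state, without advancing time (a new reading comes with each control period).
- imaging.read_camera(name): name is "side" or "top"; returns the picture (420x560x3 uint8, red, green, blue); there is no depth.
- imaging.get_calibration(name): a dict with "K" (3x3 intrinsics, pixels), "extrinsics" (4x4, takes a point from camera to world coordinates). Camera axes: x right, y down, z forward; pixel columns grow to the right and rows downward; lengths in m; the calibration is good to about 2 mm. A picture is of the moment at which its call begins. get_calibration takes no time and is no camera call.
- bot.hand_in(): hands the job in, once; it reports no verdict.
The state is a dict: "t": time; "q": joint angles; "joint_vel": joint speeds; "joint_torque": joint torques, N m; "eef_pos": TCP position; "tool_rot": TCP orientation; "contact_force": force on the tool from outside, world axes, zero at the start; "torque": the same for the moment, N m; "gripper_width": opening from 0.0 (shut) to 1.0 (fully open).
Only numpy, scipy, OpenCV 4.12 (cv2) and the standard library are available. Lean on these libraries where they do the work, as an engineer would, in place of code of your own. Each camera call takes 0.05 s, during which the arm holds its last target.

## Working session

There is one attempt and no reset: what is moved stays moved. The work goes in short steps, Python scripts to look and compute and a tool call to move; the robot and the scene stay as the last step left them, time stands still between calls to the robot, and variables do not carry over. Pictures are saved under pics/ and viewed, and the job is handed in when it is done.

Besides the shell and the picture viewer there is one more tool, called after "Emit:" by a JSON object that holds its "method" and its "body", one argument or row to a line. apply_moves: Moves the arm, as the interface text tells. Its arguments: {"type":"object","properties":{"increments":{"type":"array","items":{"type":"array","items":{"type":"number"}}},"grip_force":{"type":"number"}},"required":["increments"]}

```bash
mkdir -p pics; python3 - <<'E'
from station import bot, imaging
import cv2
for n in("top","side"):
    im=imaging.read_camera(n); cv2.imwrite(f"pics/{n}0.png",im[:,:,::-1])
    c=imaging.get_calibration(n); print(n,c["K"],c["extrinsics"])
print(bot.get_obs(), bot.grasp_offset)
E
```

```text
top [[398.58935228   0.         281.45825844]
 [  0.         398.58935228 210.00775362]
 [  0.           0.           1.        ]] [[-0.12445978 -0.96975732  0.20995355  0.33946759]
 [-0.99222253  0.1220795  -0.02431162  0.05226637]
 [-0.00205465 -0.21134646 -0.97740905  1.05273814]
 [ 0.          0.          0.          1.        ]]
side [[420.14014832   0.         283.8257392 ]
 [  0.         420.14014832 204.2189275 ]
 [  0.           0.           1.        ]] [[-9.93638890e-01 -7.93187335e-02  7.99393194e-02  4.84470747e-01]
 [-1.12613285e-01  7.00276904e-01 -7.04932980e-01  7.14393113e-01]
 [-6.52678387e-05 -7.09451053e-01 -7.04754708e-01  7.24225384e-01]
 [ 0.00000000e+00  0.00000000e+00  0.00000000e+00  1.00000000e+00]]
{'t': 0.1, 'q': array([ 1.03090769,  0.47770339,  0.02232735,  1.55634624, -0.01152428,
        1.10931863, -0.08307936]), 'joint_vel': array([-1.47523498e-03, -2.19589179e-03,  3.03836821e-04, -2.42964024e-03,
        4.32199367e-05,  1.64789469e-03,  4.84509261e-04]), 'joint_torque': array([ 4.69810126e-03, -5.97766757e+01,  1.61387902e+00, -2.81958014e+01,
        1.28332412e-02,  5.04709882e-03,  4.28292230e-05]), 'eef_pos': array([ 0.28226436, -0.61255661,  0.23043474]), 'tool_rot': array([-4.05467655e-04,  8.42180056e-01, -5.39195766e-01, -7.17438661e-04]), 'contact_force': array([ 0.1062126, -0.0567143,  0.4487732]), 'torque': array([-0.02530188, -0.07142874,  0.0017823 ]), 'gripper_width': 0.9992295051569448} 0.0187
```

View pics/top0.png

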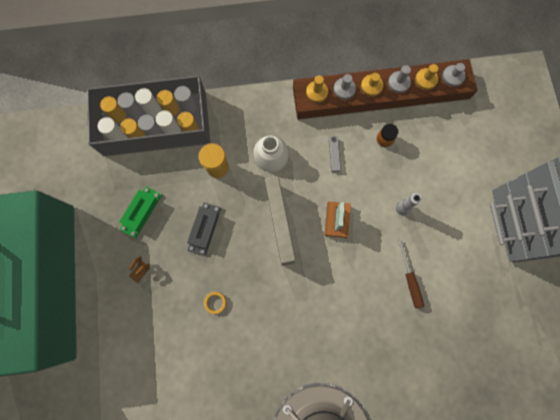

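View pics/side0.png

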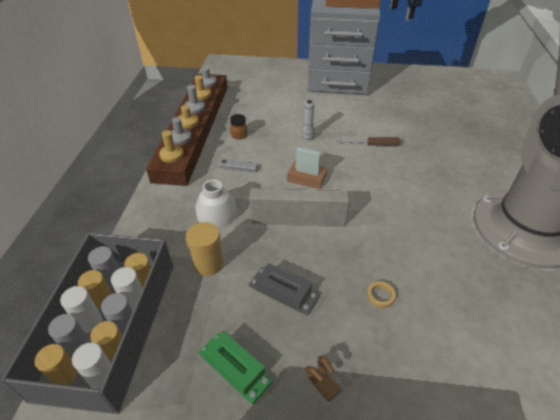

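The top view shows the dark stand at about (206,229), the kerb from (272,180) to (288,260), the rack and glass at (338,218) and the flashlight at (408,204). The side view shows the same layout, with the stand at (284,287). The green stand is the look-alike. I'll enlarge the crops next.

```bash
python3 - <<'E'
import cv2
def crop(n,x,y,w,h,s,o):
    im=cv2.imread(f"pics/{n}0.png")[y:y+h,x:x+w]
    im=cv2.resize(im,None,fx=s,fy=s,interpolation=cv2.INTER_CUBIC)
    for i in range(0,w,10):
        cv2.line(im,(i*s,0),(i*s,6 if i%50 else 14),(0,0,255),1)
        if i%20==0: cv2.putText(im,str(x+i),(i*s,24),0,.4,(0,0,255),1)
    for i in range(0,h,10):
        cv2.line(im,(0,i*s),(6,i*s),(0,0,255),1)
        if i%20==0: cv2.putText(im,str(y+i),(8,i*s+4),0,.4,(0,0,255),1)
    cv2.imwrite(f"pics/{o}.png",im)
crop("top",180,195,60,65,9,"c1")
crop("top",310,180,120,80,6,"c2")
crop("side",240,250,90,70,8,"c3")
crop("side",240,90,130,145,4,"c4")
E
```

```text
(no output)
```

View pics/c1.png

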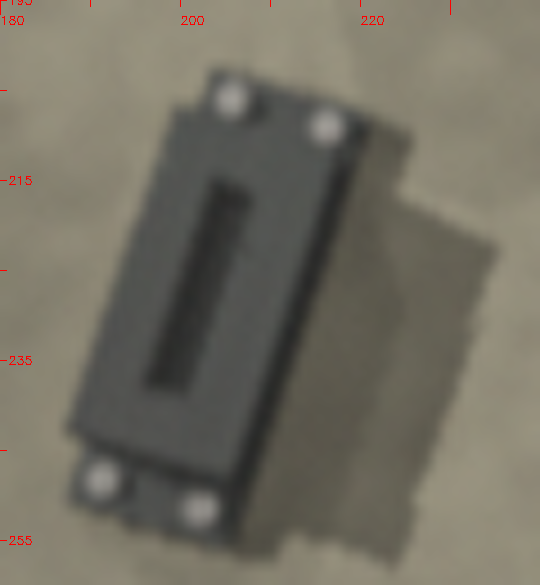

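View pics/c2.png

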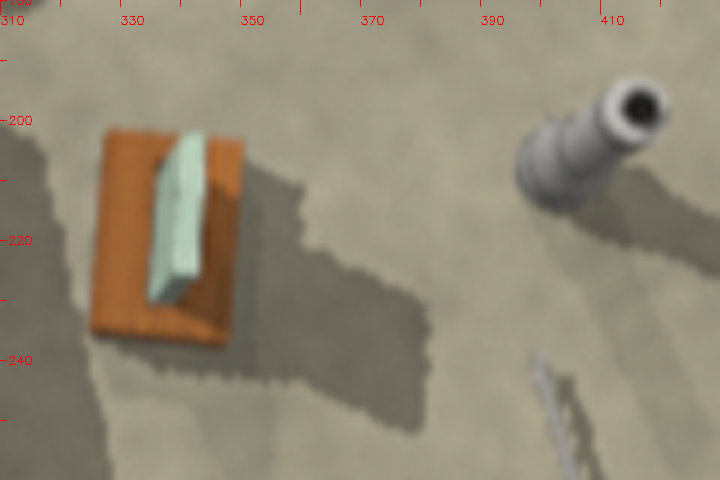

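View pics/c3.png

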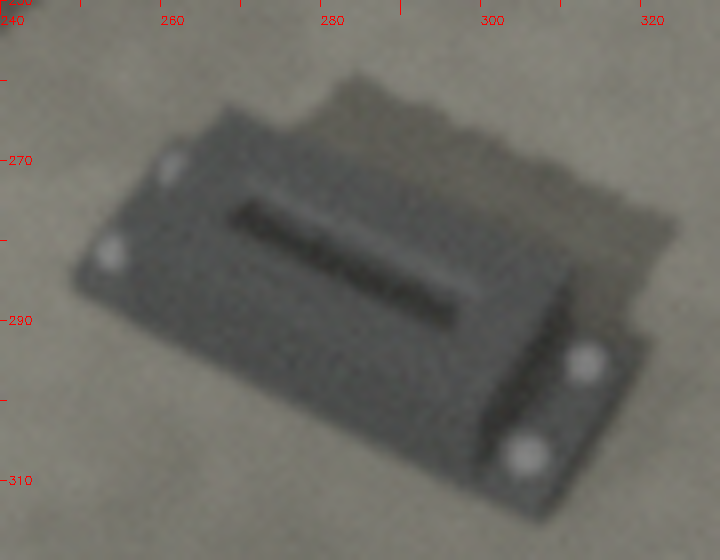

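View pics/c4.png

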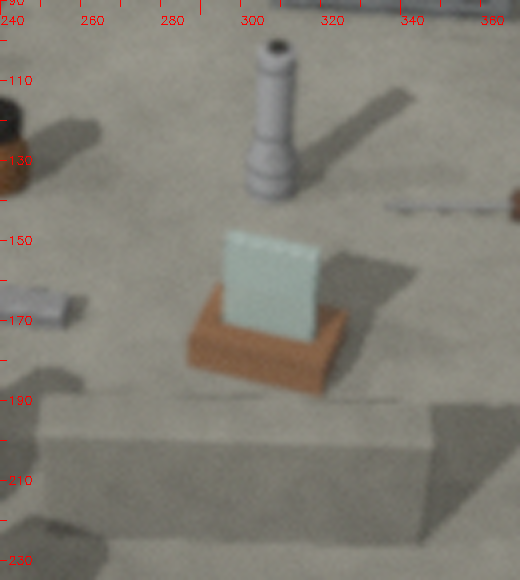

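```bash
cat > h.py <<'E'
import numpy as np
from scipy.optimize import least_squares
from station import bot, imaging
C={n:imaging.get_calibration(n) for n in("top","side")}
def proj(n,P):
    E=C[n]["extrinsics"];P=np.atleast_2d(P)
    c=(P-E[:3,3])@E[:3,:3]; u=c@C[n]["K"].T
    return u[:,:2]/u[:,2:]
def ray(n,uv,z):
    E=C[n]["extrinsics"]
    d=E[:3,:3]@np.linalg.solve(C[n]["K"],[*uv,1]); o=E[:3,3]
    return o+d*(z-o[2])/d[2]
def fit(obs,x0,name):
    # obs: (cam,(local xyz),(u,v))
    def w(p):
        c,s=np.cos(p[2]),np.sin(p[2])
        return np.array([[p[0]+c*l[0]-s*l[1],p[1]+s*l[0]+c*l[1],l[2]] for _,l,_ in obs])
    def r(p):
        W=w(p);return np.concatenate([proj(o[0],W[i])[0]-o[2] for i,o in enumerate(obs)])
    s=least_squares(r,x0,loss="soft_l1")
    print(name,s.x.round(4),"yaw",np.degrees(s.x[2]).round(1)); print(r(s.x).reshape(-1,2).round(1).tolist()); return s.x
def cr(x,y,s): return lambda a,b:(x+(a+.5)/s-.5,y+(b+.5)/s-.5)
E
python3 - <<'E'
from h import *
c1=cr(180,195,9);c2=cr(310,180,6);c3=cr(240,250,8);c4=cr(240,90,4)
print("slot top",ray("top",c1(198,288),.035),"side",ray("side",c3(345,263),.035))
print("glass top",ray("top",c2(190,205),.09),"side front edge mid",ray("side",c4(275,239),.09))
print("flash",ray("top",c2(641,107),.12),ray("side",c4(278,46),.12))
x0=[*ray("top",c1(198,288),.035)[:2],-.3]
# slot long axis towards +x image-up: c1 top=+x, left=+y
S=[("top",(.031,.006,.035),c1(212,180)),("top",(.031,-.006,.035),c1(250,192)),("top",(-.031,-.006,.035),c1(187,393)),("top",(-.031,.006,.035),c1(145,388)),
("top",(-.05,.025,.035),c1(70,430)),("top",(.05,.025,.035),c1(180,105)),("top",(-.05,-.025,.035),c1(228,480))]
# side: +x is left in image, y toward viewer
S2=[("side",(.031,.006,.035),c3(230,218)),("side",(.031,-.006,.035),c3(255,200)),("side",(-.031,-.006,.035),c3(458,305)),("side",(-.031,.006,.035),c3(445,328)),
("side",(.05,-.025,.035),c3(228,107)),("side",(-.05,-.025,.035),c3(575,262)),("side",(-.05,.025,.035),c3(482,440))]
fit(S,x0,"stand top");fit(S2,x0,"stand side");fit(S+S2,x0,"stand")
G=[("top",(.03,.005,.09),c2(185,133)),("top",(.03,-.005,.09),c2(207,135)),("top",(-.03,-.005,.09),c2(197,275)),("top",(-.03,.005,.09),c2(172,278))]
G2=[("side",(.03,.005,.09),c4(228,235)),("side",(-.03,.005,.09),c4(320,250)),("side",(.03,.005,.025),c4(222,322)),("side",(-.03,.005,.025),c4(313,340))]
g0=[.55,-.1,0]
fit(G,g0,"glass top");fit(G2,g0,"glass side");fit(G+G2,g0,"glass")
R=[("side",(.045,-.03,.025),c4(218,285)),("side",(-.045,-.03,.025),c4(347,312)),("side",(.045,.03,.025),c4(190,340)),("side",(-.045,.03,.025),c4(325,367)),("side",(.045,.03,0),c4(190,362)),("side",(-.045,.03,0),c4(322,394)),
("top",(.045,.03,.025),c2(107,130)),("top",(.045,-.03,.025),c2(244,140)),("top",(-.045,.03,0),c2(92,332)),("top",(-.045,-.03,0),c2(230,347))]
fit(R,g0,"rack")
K=[("side",(.11,.018,.085),c4(42,440)),("side",(-.11,.018,.085),c4(433,445)),("side",(.11,-.018,.085),c4(40,395)),("side",(-.11,-.018,.085),c4(430,403)),("side",(-.11,.018,0),c4(420,544))]
fit(K,[.5,.05,0],"kerb")
print(ray("top",c2(555,168),.02),ray("side",c4(271,175),.02))
E
```

```text
slot top [0.54042236 0.23775369 0.035     ] side [0.54036445 0.24143063 0.035     ]
glass top [ 0.51849195 -0.11676249  0.09      ] side front edge mid [ 0.51786717 -0.11748902  0.09      ]
flash [ 0.53001029 -0.29735589  0.12      ] [ 0.52952442 -0.29161523  0.12      ]
stand top [ 0.5402  0.2368 -0.4019] yaw -23.0
[[0.3, 0.1], [0.5, 0.0], [0.0, 0.4], [0.3, -0.3], [-0.8, 0.1], [-0.7, -0.3], [0.2, -0.1]]
stand side [ 0.5398  0.2409 -0.4134] yaw -23.7
[[-0.4, 1.0], [-0.3, -1.0], [1.5, -1.0], [0.2, 0.7], [-0.0, 0.1], [0.1, 1.4], [-0.5, -1.5]]
stand [ 0.54    0.2386 -0.4071] yaw -23.3
[[-0.2, 0.3], [-0.1, 0.2], [-0.7, 0.6], [-0.5, -0.2], [-1.5, 0.2], [-1.3, -0.2], [-0.6, 0.0], [-0.4, 0.1], [-0.4, -1.9], [1.5, -2.1], [0.2, -0.4], [-0.2, -0.7], [0.1, 0.3], [-0.4, -2.7]]
glass top [ 0.5186 -0.1169 -0.2319] yaw -13.3
[[-0.2, -0.0], [0.1, 0.1], [-0.0, 0.4], [0.1, -0.5]]
glass side [ 0.518  -0.1149 -0.1829] yaw -10.5
[[-0.7, 0.7], [0.0, 1.3], [0.3, -0.9], [0.2, -0.9]]
glass [ 0.5182 -0.1165 -0.2191] yaw -12.6
[[-0.5, 0.1], [-0.1, 0.2], [0.0, 0.6], [0.1, -0.3], [-0.6, -0.0], [-0.2, 1.1], [0.4, -1.6], [0.0, -1.1]]
rack [ 0.5188 -0.1171 -0.2054] yaw -11.8
[[-0.4, -1.6], [0.4, -1.5], [-0.4, -1.3], [0.1, -0.7], [-0.4, 0.6], [0.2, -0.1], [-0.1, -0.1], [-0.3, -0.0], [-0.5, 1.1], [-1.0, 0.4]]
kerb [0.5286 0.0407 0.0969] yaw 5.6
[[-2.1, -0.1], [1.0, -0.3], [-0.4, -0.0], [0.3, -1.0], [0.3, 1.2]]
[ 0.52786916 -0.29171391  0.02      ] [ 0.52974725 -0.28372905  0.02      ]
```

```bash
cat >> h.py <<'E'
from scipy.spatial.transform import Rotation as Ro
def status():
    o=bot.get_obs();w=o["tool_rot"];R=Ro.from_quat([w[1],w[2],w[3],w[0]])
    return o,R
def delta(pos,yaw):
    o,R=status();th=np.radians(yaw);c,s=np.cos(th),np.sin(th)
    T=Ro.from_matrix(np.array([[c,s,0],[s,-c,0],[0,0,-1]]))
    rv=(R.inv()*T).as_rotvec(degrees=True)
    d=np.array(pos)-o["eef_pos"]
    print("t",round(o["t"],2),"pos",o["eef_pos"].round(4),"F",o["contact_force"].round(1),"w",round(o["gripper_width"]*85,1),"q",o["q"].round(2))
    print("rotvec",rv.round(2),"d now-frame mm",(R.inv().apply(d)*1e3).round(1),"d target-frame",(T.inv().apply(d)*1e3).round(1))
E
python3 - <<'E'
from h import *
for p in [(495,190),(505,262),(545,165)]:
    print([ray("top",p,z).round(2) for z in(0,.2,.3)])
print("side drawers base", ray("side",(308,90),0),ray("side",(374,92),0))
for n,p,z in [("shade",(270,152),.045),("canister",(212,158),.05),("jar",(388,135),.03),("driver",(410,275),0)]: print(n,ray("top",p,z).round(3))
delta((.35,-.35,.231),-102.2)
delta((.518,-.1165,.16),-102.2)
E
```

```text
[array([ 0.55, -0.56,  0.  ]), array([ 0.51, -0.44,  0.2 ]), array([ 0.49, -0.38,  0.3 ])]
[array([ 0.35, -0.54,  0.  ]), array([ 0.35, -0.43,  0.2 ]), array([ 0.35, -0.37,  0.3 ])]
[array([ 0.6 , -0.71,  0.  ]), array([ 0.55, -0.57,  0.2 ]), array([ 0.53, -0.49,  0.3 ])]
side drawers base [ 0.54718981 -0.56146998  0.        ] [ 0.32685881 -0.57326118  0.        ]
shade [0.717 0.038 0.045]
canister [0.718 0.192 0.05 ]
jar [ 0.731 -0.288  0.03 ]
driver [ 0.352 -0.285  0.   ]
t 0.1 pos [ 0.2823 -0.6126  0.2304] F [ 0.1 -0.1  0.4] w 84.9 q [ 1.03  0.48  0.02  1.56 -0.01  1.11 -0.08]
rotvec [ 0.04  0.09 36.94] d now-frame mm [-2.101e+02 -1.714e+02 -2.000e-01] d target-frame [-270.9  -10.7   -0.6]
t 0.1 pos [ 0.2823 -0.6126  0.2304] F [ 0.1 -0.1  0.4] w 84.9 q [ 1.03  0.48  0.02  1.56 -0.01  1.11 -0.08]
rotvec [ 0.04  0.09 36.94] d now-frame mm [-351.7 -421.7   71. ] d target-frame [-534.7 -125.6   70.4]
```

Emit:
{"method": "apply_moves", "body": {
  "increments": [
    [-45,-21,-5,0,0,0,-1],
    [-45,-21,-5,0,0,0,-1],
    [-45,-21,-5,0,0,0,-1],
    [-45,-21,0,0,0,0,-1],
    [-45,-21,0,0,0,0,-1],
    [0,0,0,0,0,9.2,-1],
    [0,0,0,0,0,9.2,-1],
    [0,0,0,0,0,9.2,-1]
  ]
}}

```text
t: 1.1
eef_pos: [0.2816, -0.3541, 0.2426]
tool_rot: [0.0, -0.685, 0.729, 0.004]
contact_force: [-0.5, -0.3, -0.9]
gripper_width: 1.002
```

```bash
python3 - <<'E'
from h import *
delta((.518,-.1165,.16),-102.2)
E
```

```text
t 1.1 pos [ 0.2816 -0.3541  0.2426] F [-0.5 -0.3 -0.9] w 85.1 q [ 0.8   0.1  -0.04  2.04  0.    1.   -0.88]
rotvec [0.32 0.27 8.62] d now-frame mm [-251.4 -221.5   82.8] d target-frame [-282.1 -180.8   82.6]
```

Emit:
{"method": "apply_moves", "body": {
  "increments": [
    [0,0,0,0,0,8.6,-1],
    [-40,-26,0,0,0,0,-1],
    [-40,-26,0,0,0,0,-1],
    [-40,-26,10,0,0,0,-1],
    [-40,-26,10,0,0,0,-1],
    [-40,-26,10,0,0,0,-1],
    [-40,-26,10,0,0,0,-1],
    [-40,-26,10,0,0,0,-1]
  ]
}}

```text
t: 2.1
eef_pos: [0.5242, -0.1175, 0.1904]
tool_rot: [-0.001, -0.621, 0.784, 0.004]
contact_force: [0.5, -1.0, -0.3]
gripper_width: 1.002
```

```bash
cat >> h.py <<'E'
import cv2
def snap(n,o,x,y,w,h,s):
    im=imaging.read_camera(n)[:,:,::-1][y:y+h,x:x+w]
    im=cv2.resize(im,None,fx=s,fy=s,interpolation=cv2.INTER_CUBIC)
    for i in range(0,w,10):
        cv2.line(im,(i*s,0),(i*s,6),(0,0,255),1)
    for i in range(0,h,10):
        cv2.line(im,(0,i*s),(6,i*s),(0,0,255),1)
    cv2.imwrite(f"pics/{o}.png",im)
E
python3 - <<'E'
from h import *
snap("side","s1",180,40,200,150,4)
snap("top","t1",220,120,200,150,4)
delta((.518,-.1165,.16),-102.2)
delta((.518,-.1165,.048),-102.2)
E
```

```text
t 2.2 pos [ 0.5261 -0.1129  0.1897] F [0.1 1.2 0.9] w 85.1 q [ 0.32  0.32 -0.27  1.91  0.1   0.94 -1.79]
rotvec [ 0.4   0.36 -0.55] d now-frame mm [ 5.5  6.9 29.8] d target-frame [ 5.2  7.1 29.7]
t 2.2 pos [ 0.5261 -0.1129  0.1897] F [0.1 1.2 0.9] w 85.1 q [ 0.32  0.32 -0.27  1.91  0.1   0.94 -1.79]
rotvec [ 0.4   0.36 -0.55] d now-frame mm [  6.2   6.1 141.8] d target-frame [  5.2   7.1 141.7]
```

View pics/s1.png

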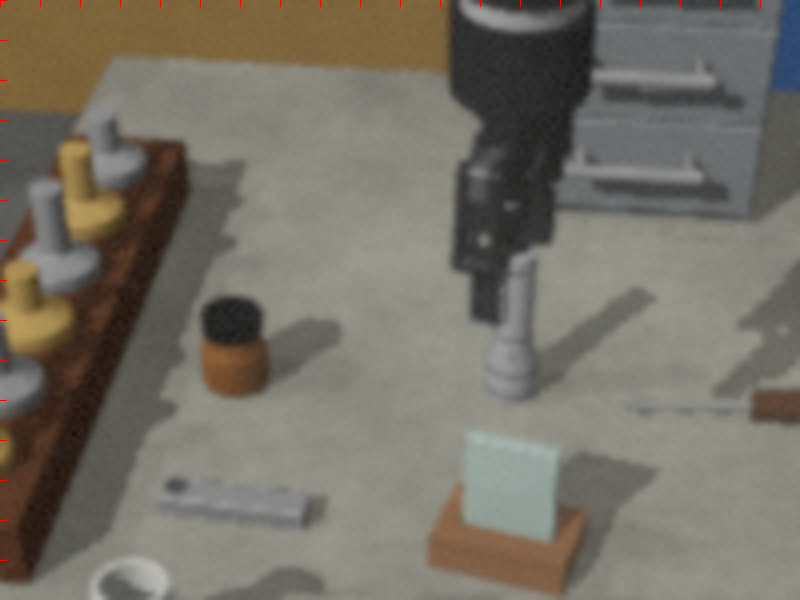

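View pics/t1.png

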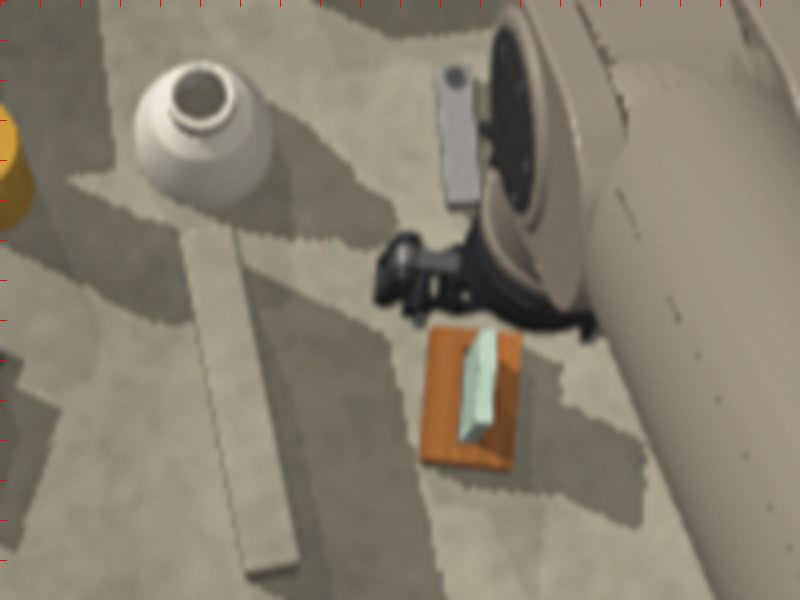

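```bash
python3 - <<'E'
from h import *
o,R=status()
for s in(-.048,0,.048):
  P=o["eef_pos"]+R.apply([s,0,-.013]); print(s,P,proj("side",P),proj("top",P))
E
```

```text
-0.048 [ 0.53671837 -0.06617063  0.20304739] [[300.24463567 121.71341975]] [[324.61287067 198.08591881]]
0 [ 0.52612679 -0.11298652  0.20274587] [[306.6436198  110.53992274]] [[346.43786818 200.181971  ]]
0.048 [ 0.51553521 -0.15980241  0.20244436] [[312.62267514 100.09967854]] [[368.30239973 202.28182   ]]
```

Emit:
{"method": "apply_moves", "body": {
  "increments": [
    [6,6,20,0.4,0.4,-0.5,-1],
    [0,0,20,0,0,0,-1],
    [0,0,20,0,0,0,-1],
    [0,0,15,0,0,0,-1],
    [0,0,5,0,0,0,-1],
    [0,0,0,0,0,0,-1],
    [0,0,0,0,0,0,-1],
    [0,0,0,0,0,0,-1]
  ]
}}

```text
t: 3.2
eef_pos: [0.518, -0.1187, 0.1079]
tool_rot: [-0.001, -0.628, 0.778, -0.001]
contact_force: [0.2, 0.3, 0.3]
gripper_width: 0.999
```

```bash
python3 - <<'E'
from h import *
delta((.518,-.1165,.048),-102.2)
E
```

```text
t 3.2 pos [ 0.518  -0.1187  0.1079] F [0.2 0.3 0.3] w 84.9 q [ 0.31  0.41 -0.25  1.99  0.15  0.75 -1.81]
rotvec [-0.01 -0.11 -0.01] d now-frame mm [-2.3  0.5 59.9] d target-frame [-2.2  0.5 59.9]
```

Emit:
{"method": "apply_moves", "body": {
  "increments": [
    [-2,0,15,0,0,0,-1],
    [0,0,15,0,0,0,-1],
    [0,0,15,0,0,0,-1],
    [0,0,10,0,0,0,-1],
    [0,0,3,0,0,0,-1],
    [0,0,0,0,0,0,-1],
    [0,0,0,0,0,0,-1],
    [0,0,0,0,0,0,-1]
  ],
  "grip_force": 20
}}

```text
t: 4.2
eef_pos: [0.5186, -0.1166, 0.0459]
tool_rot: [-0.001, -0.628, 0.778, -0.001]
contact_force: [0.2, -0.1, 0.0]
gripper_width: 0.996
```

```bash
python3 - <<'E'
from h import *
snap("side","s2",240,60,130,150,4)
snap("top","t2",280,140,130,110,6)
delta((.518,-.1165,.048),-102.2)
E
```

```text
t 4.3 pos [ 0.5186 -0.1166  0.0458] F [0.1 0.7 0.2] w 84.8 q [ 0.29  0.51 -0.23  2.03  0.19  0.62 -1.86]
rotvec [-0.02 -0.1   0.01] d now-frame mm [ 0.   0.6 -2.2] d target-frame [ 0.   0.6 -2.2]
```

View pics/s2.png

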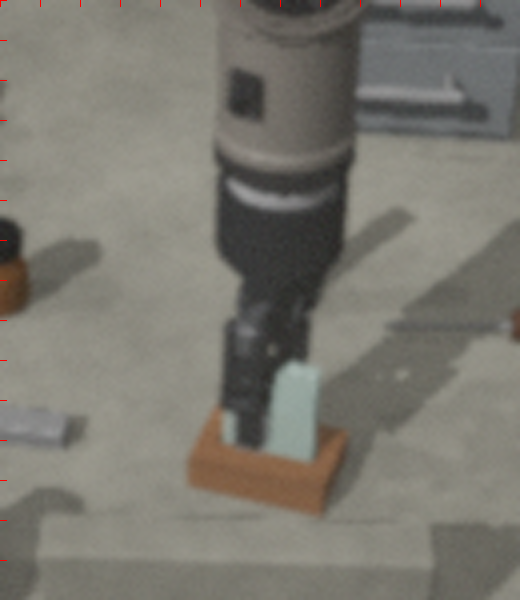

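View pics/t2.png

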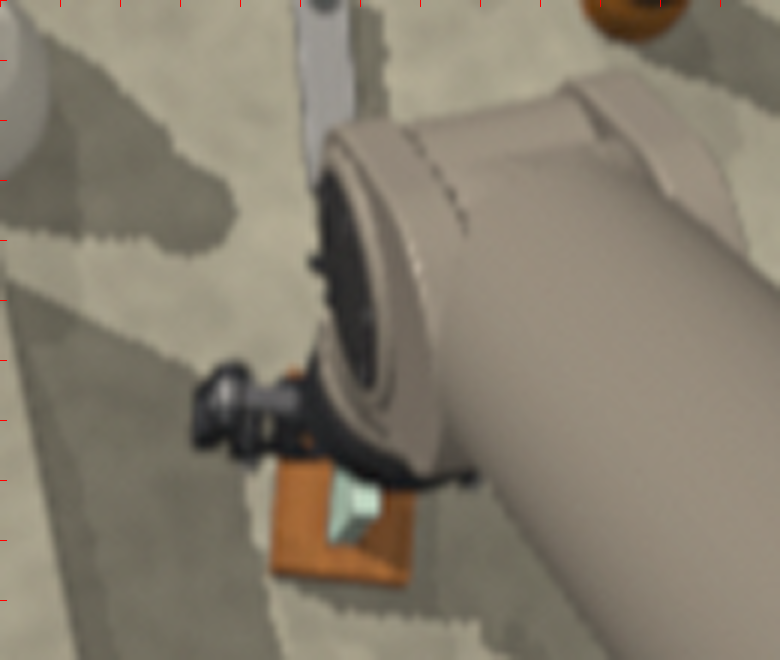

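Emit:
{"method": "apply_moves", "body": {
  "increments": [
    [0,0,-2,0,0,0,1],
    [0,0,0,0,0,0,1],
    [0,0,0,0,0,0,1],
    [0,0,0,0,0,0,1],
    [0,0,0,0,0,0,1],
    [0,0,0,0,0,0,1],
    [0,0,0,0,0,0,1],
    [0,0,0,0,0,0,1]
  ],
  "grip_force": 30
}}

```text
t: 5.3
eef_pos: [0.5189, -0.1167, 0.0485]
tool_rot: [-0.0, -0.628, 0.778, -0.001]
contact_force: [-0.5, 0.3, 0.5]
gripper_width: 0.113
```

Emit:
{"method": "apply_moves", "body": {
  "increments": [
    [0,0,-8,0,0,0,1],
    [0,0,-15,0,0,0,1],
    [0,0,-20,0,0,0,1],
    [0,0,-25,0,0,0,1],
    [0,0,-25,0,0,0,1],
    [0,0,-20,0,0,0,1],
    [0,0,-8,0,0,0,1],
    [0,0,0,0,0,0,1]
  ]
}}

```text
t: 6.3
eef_pos: [0.5183, -0.1163, 0.1783]
tool_rot: [0.0, -0.628, 0.778, -0.002]
contact_force: [-0.5, 0.8, -0.7]
gripper_width: 0.116
```

```bash
python3 - <<'E'
from h import *
snap("side","s3",200,40,160,150,4)
delta((.54,.2386,.175),-113.3)
E
```

```text
t 6.35 pos [ 0.518  -0.1163  0.1778] F [ 0.7 -0.8 -1.2] w 9.4 q [ 0.33  0.32 -0.27  1.94  0.11  0.9  -1.78]
rotvec [-0.13 -0.09 11.11] d now-frame mm [-351.5   53.4    2.1] d target-frame [-334.6  120.2    2.8]
```

View pics/s3.png

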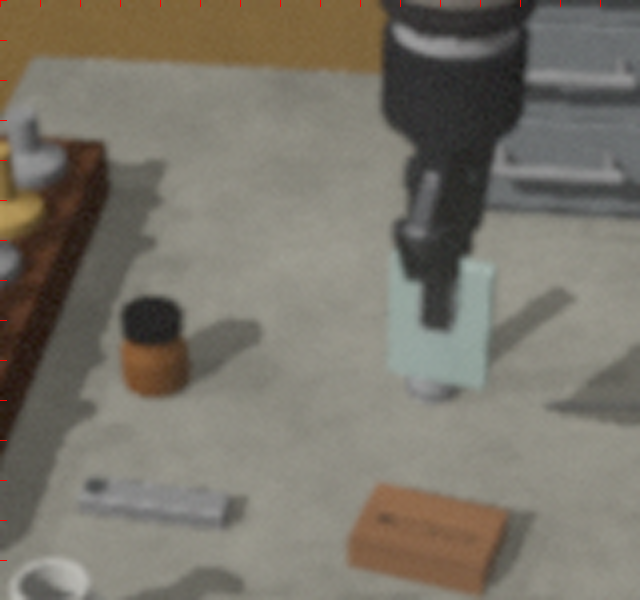

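The plate is held centred and its lower edge is well above the rack. Next I carry it over the kerb.

Emit:
{"method": "apply_moves", "body": {
  "increments": [
    [-20,3,0,0,0,0,1],
    [-35,5,0,0,0,0,1],
    [-45,7,0,0,0,0,1],
    [-50,8,0,0,0,0,1],
    [-50,8,0,0,0,0,1],
    [-50,8,0,0,0,0,1],
    [-45,7,0,0,0,0,1],
    [-25,4,0,0,0,0,1]
  ]
}}

```text
t: 7.35
eef_pos: [0.5336, 0.2123, 0.1681]
tool_rot: [-0.006, -0.625, 0.78, 0.002]
contact_force: [0.1, 0.2, -1.0]
gripper_width: 0.112
```

```bash
python3 - <<'E'
from h import *
delta((.54,.2386,.14),-113.3)
E
```

```text
t 7.35 pos [0.5336 0.2123 0.1681] F [ 0.1  0.2 -1. ] w 9.6 q [-0.19  0.42 -0.38  1.83  0.18  0.94 -2.44]
rotvec [ 0.58 -0.48 10.7 ] d now-frame mm [-27.2  -0.8  27.9] d target-frame [-26.7   4.5  28.1]
```

Emit:
{"method": "apply_moves", "body": {
  "increments": [
    [-14,0,0,0.3,-0.2,5.4,1],
    [-10,2,10,0.3,-0.3,5.4,1],
    [0,2,10,0,0,0,1],
    [0,0,5,0,0,0,1],
    [0,0,0,0,0,0,1],
    [0,0,0,0,0,0,1],
    [0,0,0,0,0,0,1],
    [0,0,0,0,0,0,1]
  ]
}}

```text
t: 8.35
eef_pos: [0.5335, 0.2378, 0.1379]
tool_rot: [-0.003, -0.55, 0.835, 0.001]
contact_force: [-0.4, -0.1, -0.9]
gripper_width: 0.112
```

```bash
python3 - <<'E'
from h import *
snap("side","s4",210,170,130,140,4)
snap("top","t4",170,190,90,75,8)
delta((.54,.2386,.14),-113.3)
E
```

```text
t 8.45 pos [0.5334 0.2379 0.1378] F [-0.4  0.7 -0.8] w 9.6 q [-0.26  0.46 -0.34  1.84  0.19  0.88 -2.67]
rotvec [ 0.28 -0.25  0.02] d now-frame mm [-3.2 -5.8 -2.2] d target-frame [-3.3 -5.8 -2.2]
```

View pics/s4.png

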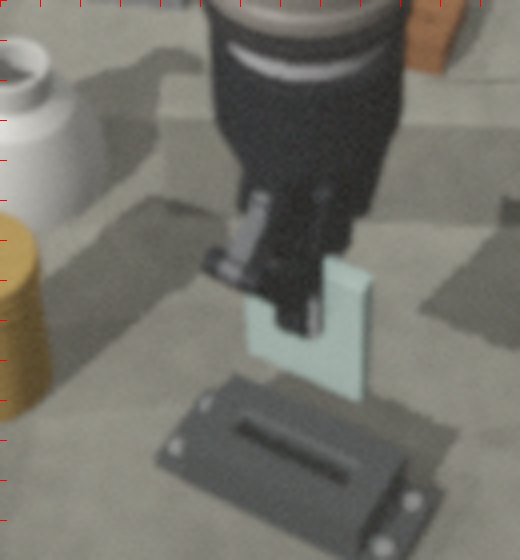

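View pics/t4.png

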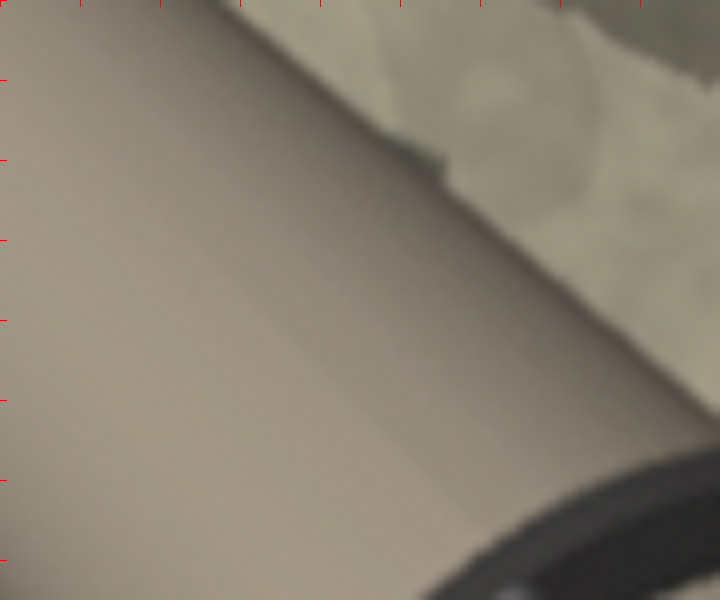

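Emit:
{"method": "apply_moves", "body": {
  "increments": [
    [-3,-6,15,0.3,-0.2,0,1],
    [0,0,15,0,0,0,1],
    [0,0,12,0,0,0,1],
    [0,0,8,0,0,0,1],
    [0,0,0,0,0,0,1],
    [0,0,0,0,0,0,1],
    [0,0,0,0,0,0,1],
    [0,0,0,0,0,0,1]
  ]
}}

```text
t: 9.45
eef_pos: [0.5403, 0.2384, 0.0839]
tool_rot: [-0.0, -0.55, 0.835, -0.0]
contact_force: [-0.3, -0.3, -1.8]
gripper_width: 0.111
```

```bash
python3 - <<'E'
from h import *
snap("side","s5",235,220,100,80,8)
delta((.54,.2386,.084),-113.3)
E
```

```text
t 9.5 pos [0.5403 0.2384 0.0839] F [ 0.3 -0.6 -1.2] w 9.6 q [-0.28  0.54 -0.32  1.86  0.23  0.78 -2.7 ]
rotvec [-0.02 -0.05  0.04] d now-frame mm [-0.1  0.4 -0.1] d target-frame [-0.1  0.4 -0.1]
```

View pics/s5.png

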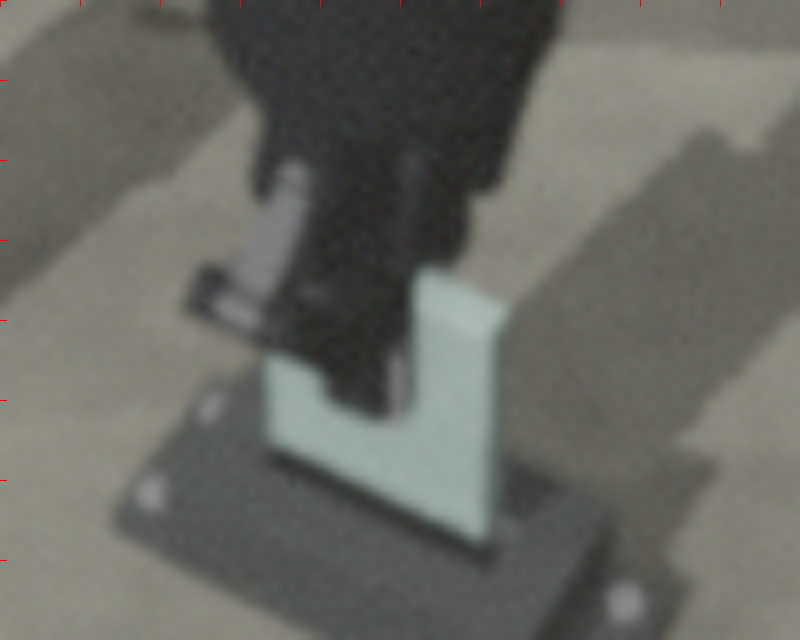

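```bash
python3 - <<'E'
from h import *
o,R=status(); e=o["eef_pos"]
c5=cr(235,220,8);c3=cr(240,250,8)
zb=.01+e[2]-.0485
for L,p in [((.03,.005),(268,445)),((-.03,.005),(488,543)),((-.03,.005,.08),(497,327)),((-.03,-.005,.08),(510,303))]:
    th=np.radians(-23.3);c,s=np.cos(th),np.sin(th)
    W=np.array([e[0]+c*L[0]-s*L[1],e[1]+s*L[0]+c*L[1],zb+(L[2] if len(L)>2 else 0)])
    m=c5(*p); W2=ray("side",m,W[2])
    d=W2-W; print(L,"pix err",(np.array(m)-proj("side",W)[0]).round(2),"along plate x/y mm",(1e3*np.array([c*d[0]+s*d[1],-s*d[0]+c*d[1]])).round(1))
for L,p in [((.031,.006),(230,218)),((.031,-.006),(255,200)),((-.031,-.006),(458,305)),((-.031,.006),(445,328))]:
    W=np.array([e[0]+c*L[0]-s*L[1],e[1]+s*L[0]+c*L[1],.035])
    d=ray("side",c3(*p),.035)-W; print(L,"slot vs tool",(1e3*np.array([c*d[0]+s*d[1],-s*d[0]+c*d[1]])).round(1))
E
```

```text
(0.03, 0.005) pix err [-0.32  1.59] along plate x/y mm [-1.4  3.5]
(-0.03, 0.005) pix err [0.4  1.06] along plate x/y mm [-1.8  1.7]
(-0.03, 0.005, 0.08) pix err [ 0.67 -0.27] along plate x/y mm [-0.8 -1.1]
(-0.03, -0.005, 0.08) pix err [-0.37  0.6 ] along plate x/y mm [-0.1  1.5]
(0.031, 0.006) slot vs tool [-0.8 -0.6]
(0.031, -0.006) slot vs tool [-3.4  3.7]
(-0.031, -0.006) slot vs tool [-0.   5.8]
(-0.031, 0.006) slot vs tool [-0.4  1.1]
```

Emit:
{"method": "apply_moves", "body": {
  "increments": [
    [0,0,4,0,0,0,1],
    [0,0,4,0,0,0,1],
    [0,0,3,0,0,0,1],
    [0,0,2,0,0,0,1],
    [0,0,2,0,0,0,1],
    [0,0,2,0,0,0,1],
    [0,0,0,0,0,0,1],
    [0,0,0,0,0,0,1]
  ]
}}

```text
t: 10.5
eef_pos: [0.5409, 0.2388, 0.0738]
tool_rot: [0.0, -0.55, 0.835, -0.002]
contact_force: [0.4, 0.6, -1.3]
gripper_width: 0.109
```

```bash
python3 - <<'E'
from h import *
delta((.54,.2386,.0515),-113.3)
snap("side","s6",235,220,100,80,8)
E
```

```text
t 10.5 pos [0.5409 0.2388 0.0738] F [ 0.4  0.6 -1.3] w 9.3 q [-0.29  0.55 -0.31  1.87  0.24  0.76 -2.71]
rotvec [-0.19 -0.1   0.01] d now-frame mm [ 0.5  0.9 22.3] d target-frame [ 0.5  0.8 22.3]
```

View pics/s6.png

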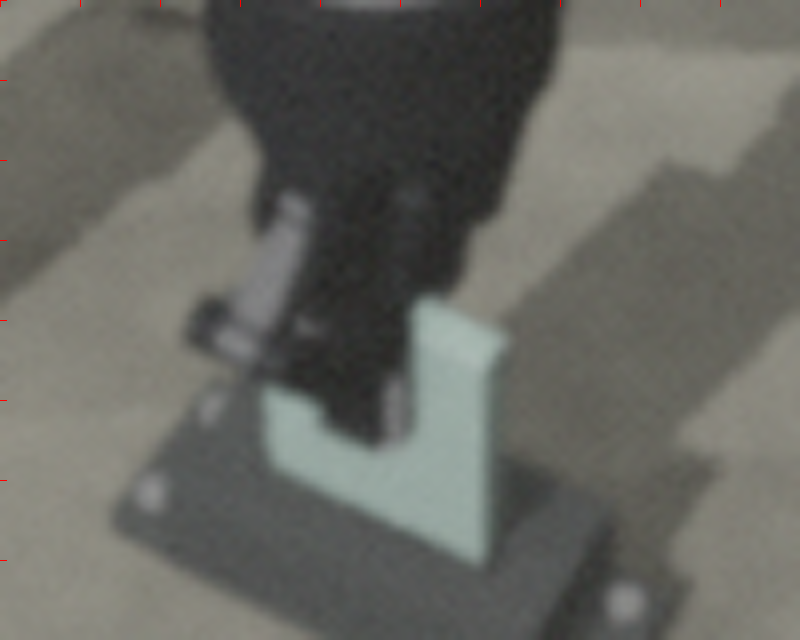

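Emit:
{"method": "apply_moves", "body": {
  "increments": [
    [0.4,0.7,3,0,0,0,1],
    [0,0,3,0,0,0,1],
    [0,0,3,0,0,0,1],
    [0,0,3,0,0,0,1],
    [0,0,3,0,0,0,1],
    [0,0,3,0,0,0,1],
    [0,0,2,0,0,0,1],
    [0,0,0,0,0,0,1]
  ]
}}

```text
t: 11.55
eef_pos: [0.5411, 0.2389, 0.0738]
tool_rot: [0.0, -0.549, 0.836, -0.006]
contact_force: [0.4, -0.3, -2.5]
gripper_width: 0.108
```

```bash
python3 - <<'E'
from h import *
delta((.54,.2386,.0515),-113.3)
E
```

```text
t 11.55 pos [0.5411 0.2389 0.0738] F [ 0.4 -0.3 -2.5] w 9.2 q [-0.3   0.55 -0.3   1.87  0.25  0.76 -2.72]
rotvec [-0.55 -0.35 -0.13] d now-frame mm [ 0.6  1.1 22.3] d target-frame [ 0.8  0.9 22.3]
```

```bash
python3 - <<'E'
from h import *
o,R=status();print(o["joint_torque"].round(2),o["torque"].round(2),o["joint_vel"].round(3),R.apply([0,0,1]).round(4))
snap("side","s7",200,140,180,150,4)
snap("top","t7",60,60,400,300,2)
E
```

```text
[ 1.000e-02 -5.773e+01 -3.420e+00 -2.169e+01  3.000e-02  1.300e-01
 -0.000e+00] [ 0.02  0.01 -0.07] [ 0.001 -0.009  0.002 -0.003 -0.003  0.011  0.002] [ 0.0064 -0.0094 -0.9999]
```

View pics/s7.png

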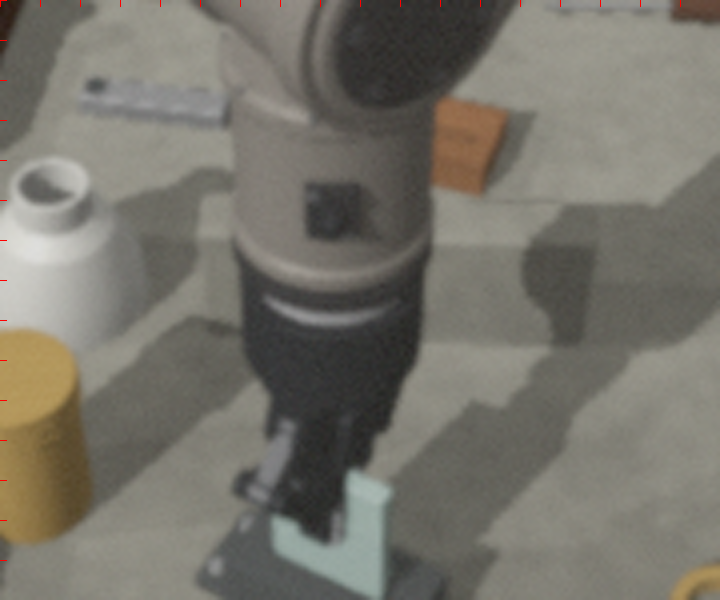

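View pics/t7.png

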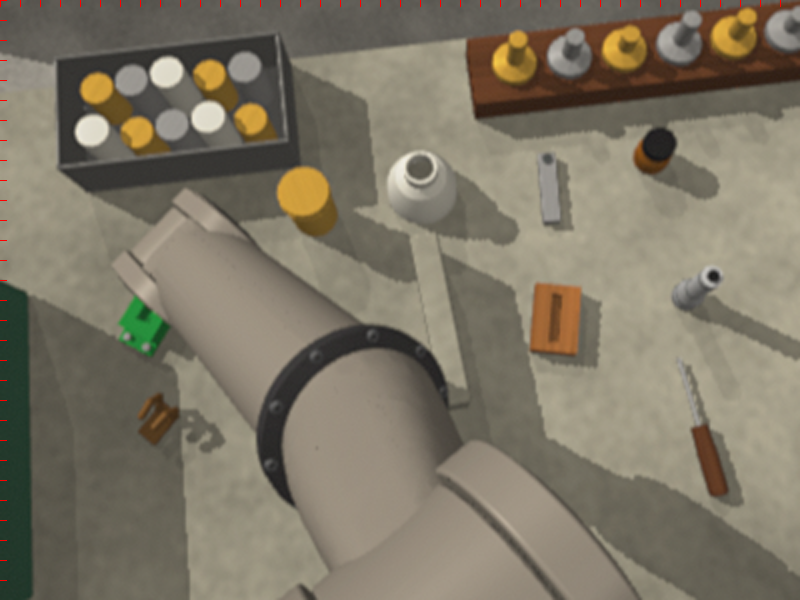

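The descent stopped with the plate's underside at the stand's top level. I'll push gently and end on a pushing row, so the force reading shows whether it is touching.

Emit:
{"method": "apply_moves", "body": {
  "increments": [
    [0,0,0,0,0,0,1],
    [0,0,0,0,0,0,1],
    [0,0,2,0,0,0,1],
    [0,0,2,0,0,0,1],
    [0,0,2,0,0,0,1],
    [0,0,3,0,0,0,1],
    [0,0,3,0,0,0,1],
    [0,0,4,0,0,0,1]
  ]
}}

```text
t: 12.65
eef_pos: [0.5421, 0.2393, 0.073]
tool_rot: [-0.001, -0.548, 0.836, -0.008]
contact_force: [-14.1, -7.6, 45.2]
gripper_width: 0.114
```

```bash
python3 - <<'E'
from h import *
delta((.54,.2386,.0515),-113.3)
o,R=status();print(o["joint_torque"].round(2),o["torque"].round(2),R.apply([0,0,1]).round(4))
snap("side","s8",235,220,100,80,8)
o,R=status();print(o["contact_force"],o["joint_torque"].round(2),o["torque"].round(2),R.apply([0,0,1]).round(4))
E
```

```text
t 12.65 pos [0.5421 0.2393 0.073 ] F [-14.1  -7.6  45.2] w 9.7 q [-0.3   0.55 -0.3   1.87  0.25  0.76 -2.73]
rotvec [-0.77 -0.58 -0.25] d now-frame mm [ 1.2  2.  21.5] d target-frame [ 1.5  1.7 21.5]
[-5.900e-01 -3.394e+01 -1.520e+00 -1.781e+01  7.700e-01 -5.360e+00
 -3.000e-02] [-1.98  3.34  0.  ] [ 0.0083 -0.0146 -0.9999]
[-11.99559326  -6.22848558  39.32625436] [ -0.62 -36.77  -1.77 -18.52   0.68  -4.86  -0.05] [-1.81  3.01 -0.03] [ 0.0084 -0.0147 -0.9999]
```

View pics/s8.png

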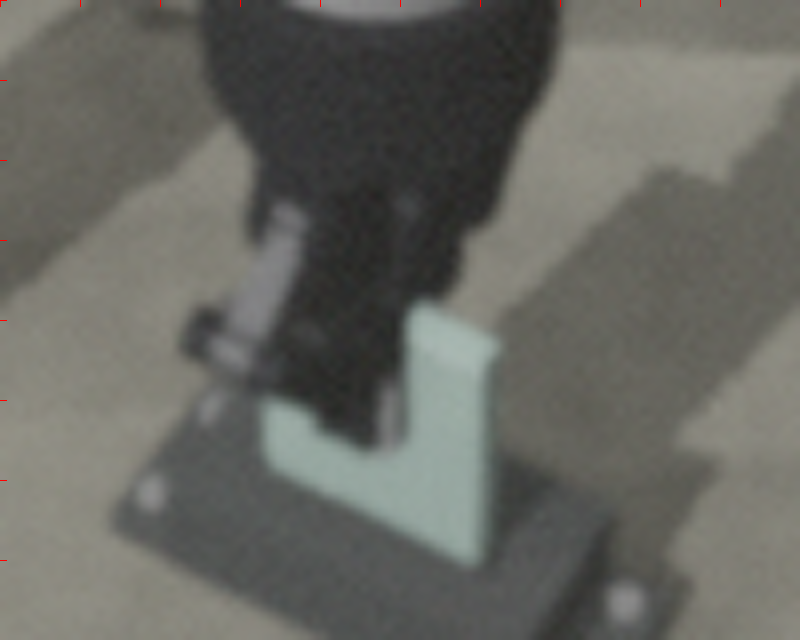

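Emit:
{"method": "apply_moves", "body": {
  "increments": [
    [0,0,-4,0,0,0,1],
    [0,0,-4,-0.4,-0.3,-0.1,1],
    [0,0,0,-0.4,-0.3,-0.1,1],
    [0,0,0,0,0,0,1],
    [0,0,0,0,0,0,1],
    [0,0,0,0,0,0,1],
    [0,0,0,0,0,0,1],
    [0,0,0,0,0,0,1]
  ]
}}

```text
t: 13.7
eef_pos: [0.5414, 0.2388, 0.079]
tool_rot: [-0.001, -0.549, 0.836, 0.001]
contact_force: [0.1, -0.0, -0.8]
gripper_width: 0.113
```

```bash
python3 - <<'E'
from h import *
snap("side","s9",235,220,100,80,8)
delta((.5395,.2368,.076),-113.3)
E
```

```text
t 13.75 pos [0.5414 0.2388 0.0791] F [-0.1 -0.4 -2.1] w 9.3 q [-0.28  0.55 -0.32  1.86  0.23  0.77 -2.7 ]
rotvec [ 0.18 -0.03 -0.04] d now-frame mm [2.6 0.9 3.1] d target-frame [2.6 0.9 3.1]
```

View pics/s9.png

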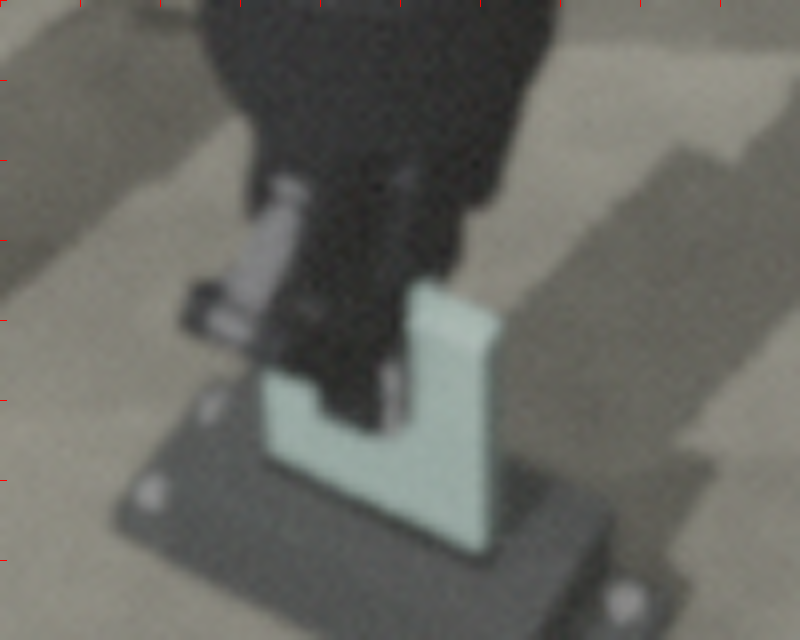

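Emit:
{"method": "apply_moves", "body": {
  "increments": [
    [2.6,0.9,0,0.2,0,0,1],
    [0,0,0,0,0,0,1],
    [0,0,3,0,0,0,1],
    [0,0,3,0,0,0,1],
    [0,0,3,0,0,0,1],
    [0,0,3,0,0,0,1],
    [0,0,2,0,0,0,1],
    [0,0,2,0,0,0,1]
  ]
}}

```text
t: 14.75
eef_pos: [0.5396, 0.2367, 0.062]
tool_rot: [0.0, -0.549, 0.835, -0.0]
contact_force: [-0.6, -0.3, -1.2]
gripper_width: 0.114
```

```bash
python3 - <<'E'
from h import *
delta((.5395,.2368,.0515),-113.3)
o,R=status();print(o["torque"])
E
```

```text
t 14.75 pos [0.5396 0.2367 0.062 ] F [-0.6 -0.3 -1.2] w 9.7 q [-0.29  0.56 -0.31  1.88  0.24  0.73 -2.71]
rotvec [-0.04 -0.02 -0.04] d now-frame mm [-0.1  0.1 10.5] d target-frame [-0.1  0.1 10.5]
[ 0.00239686 -0.0314656   0.05218869]
```

The plate has entered the slot with no contact force. I'll keep lowering it to the floor.

Emit:
{"method": "apply_moves", "body": {
  "increments": [
    [0,0,3,0,0,0,1],
    [0,0,2,0,0,0,1],
    [0,0,2,0,0,0,1],
    [0,0,1.5,0,0,0,1],
    [0,0,1.5,0,0,0,1],
    [0,0,1,0,0,0,1],
    [0,0,1,0,0,0,1],
    [0,0,1,0,0,0,1]
  ]
}}

```text
t: 15.75
eef_pos: [0.5396, 0.2369, 0.0515]
tool_rot: [0.0, -0.549, 0.836, -0.001]
contact_force: [-1.9, -1.3, 8.8]
gripper_width: 0.112
```

```bash
python3 - <<'E'
from h import *
delta((.5395,.2368,.0515),-113.3)
E
```

```text
t 15.75 pos [0.5396 0.2369 0.0515] F [-1.9 -1.3  8.8] w 9.6 q [-0.29  0.58 -0.3   1.88  0.25  0.72 -2.72]
rotvec [-0.1  -0.06 -0.06] d now-frame mm [0.1 0.1 0. ] d target-frame [0.1 0.1 0. ]
```

Emit:
{"method": "apply_moves", "body": {
  "increments": [
    [0,0,0,0,0,0,1],
    [0,0,0,0,0,0,-1],
    [0,0,0,0,0,0,-1],
    [0,0,0,0,0,0,-1],
    [0,0,0,0,0,0,-1],
    [0,0,0,0,0,0,-1],
    [0,0,0,0,0,0,-1],
    [0,0,0,0,0,0,-1]
  ]
}}

```text
t: 16.75
eef_pos: [0.54, 0.2373, 0.0517]
tool_rot: [0.001, -0.549, 0.836, -0.001]
contact_force: [0.7, 0.8, 0.4]
gripper_width: 1.0
```

```bash
python3 - <<'E'
from h import *
snap("side","s10",235,220,100,80,8)
delta((.5395,.2368,.18),-113.3)
E
```

```text
t 16.8 pos [0.5401 0.2373 0.0518] F [-0.3  0.3 -0.1] w 84.9 q [-0.29  0.58 -0.3   1.88  0.25  0.71 -2.72]
rotvec [-0.14  0.01 -0.05] d now-frame mm [ 7.000e-01  1.000e-01 -1.282e+02] d target-frame [   0.7    0.4 -128.2]
```

View pics/s10.png

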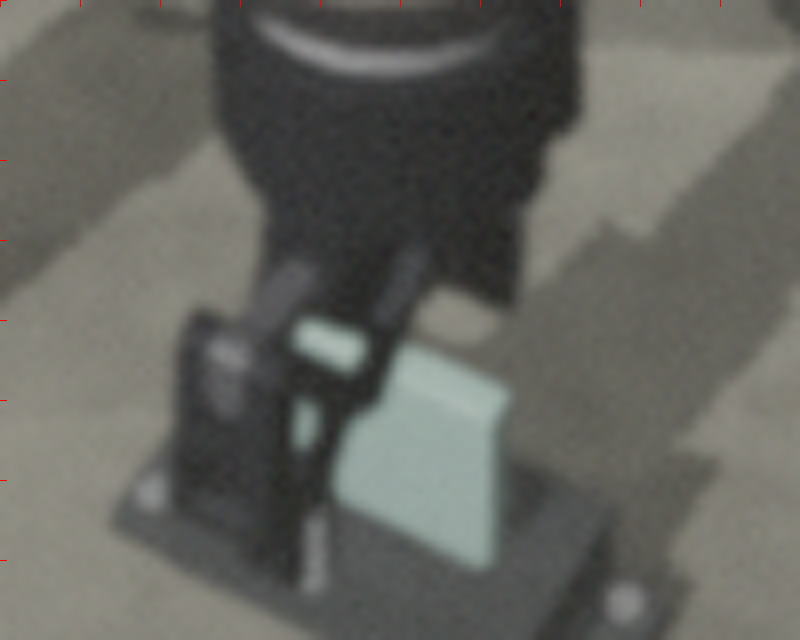

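The fingers are open and the plate stands home. I'll retreat straight up.

Emit:
{"method": "apply_moves", "body": {
  "increments": [
    [0,0,-10,0,0,0,-1],
    [0,0,-20,0,0,0,-1],
    [0,0,-30,0,0,0,-1],
    [0,0,-35,0,0,0,-1],
    [0,0,-35,0,0,0,-1],
    [0,0,-30,0,0,0,-1],
    [0,0,-15,0,0,0,-1],
    [0,0,0,0,0,0,-1]
  ]
}}

```text
t: 17.8
eef_pos: [0.5394, 0.2376, 0.2361]
tool_rot: [0.002, -0.55, 0.835, -0.001]
contact_force: [0.9, -1.0, -0.3]
gripper_width: 1.001
```

```bash
python3 - <<'E'
from h import *
snap("side","s11",235,220,100,80,8)
delta((.53,-.294,.22),-113.3)
delta((.53,-.294,.22),-90)
E
```

```text
t 17.85 pos [0.539  0.2374 0.2352] F [-0.6  0.3 -0.6] w 85.0 q [-0.24  0.36 -0.36  1.75  0.14  1.06 -2.62]
rotvec [-0.15  0.03 -0.01] d now-frame mm [ 491.6 -202.    15.5] d target-frame [ 491.6 -201.9   15.2]
t 17.85 pos [0.539  0.2374 0.2352] F [-0.6  0.3 -0.6] w 85.0 q [-0.24  0.36 -0.36  1.75  0.14  1.06 -2.62]
rotvec [ -0.15  -0.   -23.31] d now-frame mm [ 491.6 -202.    15.5] d target-frame [531.4   9.   15.2]
```

View pics/s11.png

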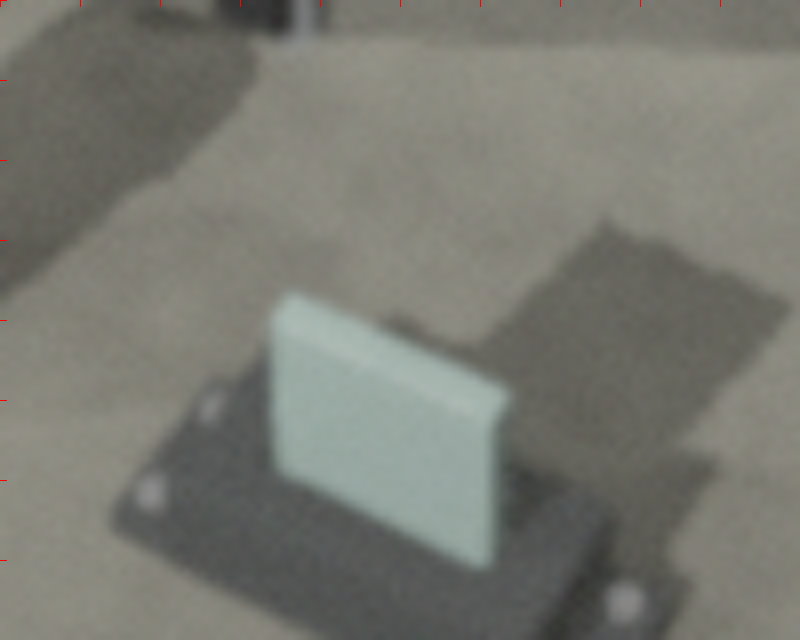

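Emit:
{"method": "apply_moves", "body": {
  "increments": [
    [0,0,0,0,0,-7.8,-1],
    [0,0,0,0,0,-7.8,-1],
    [0,0,0,0,0,-7.7,-1],
    [50,0,0,0,0,0,-1],
    [55,0,0,0,0,0,-1],
    [55,0,0,0,0,0,-1],
    [55,0,0,0,0,0,-1],
    [55,0,0,0,0,0,-1]
  ]
}}

```text
t: 18.85
eef_pos: [0.5367, -0.0365, 0.2223]
tool_rot: [0.007, 0.716, -0.698, -0.006]
contact_force: [0.4, -0.8, 0.8]
gripper_width: 0.998
```

```bash
python3 - <<'E'
from h import *
delta((.53,-.2965,.20),-90)
E
```

```text
t 18.85 pos [ 0.5367 -0.0365  0.2223] F [ 0.4 -0.8  0.8] w 84.8 q [ 0.23  0.29 -0.34  1.86  0.11  1.02 -1.7 ]
rotvec [ 1.04 -0.14  1.46] d now-frame mm [259.7  12.9  23.2] d target-frame [260.    6.7  22.3]
```

Emit:
{"method": "apply_moves", "body": {
  "increments": [
    [45,1,0,0.5,0,0.7,-1],
    [50,1,0,0.5,0,0.7,-1],
    [50,1,0,0,0,0,-1],
    [45,1,0,0,0,0,-1],
    [30,0,0,0,0,0,-1],
    [15,0,0,0,0,0,-1],
    [0,0,0,0,0,0,-1],
    [0,0,0,0,0,0,-1]
  ]
}}

```text
t: 19.85
eef_pos: [0.5262, -0.2811, 0.2104]
tool_rot: [-0.006, -0.705, 0.709, 0.008]
contact_force: [0.4, 0.5, 0.7]
gripper_width: 0.997
```

```bash
python3 - <<'E'
from h import *
snap("side","s12",240,30,130,140,4)
delta((.53,-.2965,.20),-90)
E
```

```text
t 19.9 pos [ 0.5262 -0.281   0.2105] F [ 0.3 -0.3 -0.3] w 84.9 q [ 0.55  0.39 -0.21  1.75  0.1   1.04 -1.28]
rotvec [ 1.1   0.16 -0.29] d now-frame mm [15.5 -4.1 10.4] d target-frame [15.5 -3.8 10.5]
```

View pics/s12.png

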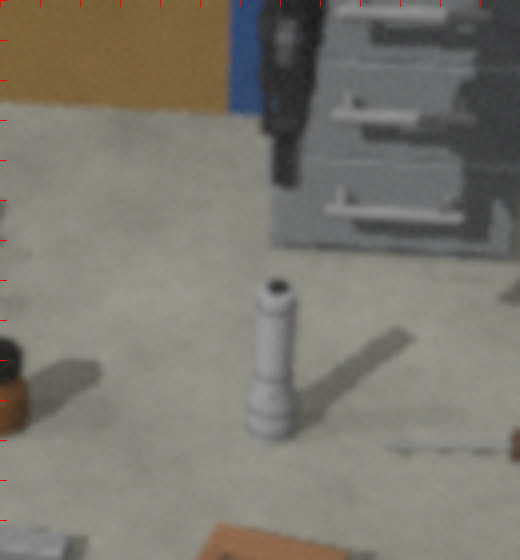

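Emit:
{"method": "apply_moves", "body": {
  "increments": [
    [15,-4,5,1.1,0.2,-0.3,-1],
    [0,0,20,0,0,0,-1],
    [0,0,20,0,0,0,-1],
    [0,0,10,0,0,0,-1],
    [0,0,0,0,0,0,-1],
    [0,0,0,0,0,0,-1],
    [0,0,0,0,0,0,-1],
    [0,0,0,0,0,0,-1]
  ]
}}

```text
t: 20.9
eef_pos: [0.5334, -0.2968, 0.1561]
tool_rot: [-0.002, 0.709, -0.705, 0.004]
contact_force: [0.2, 0.4, -0.6]
gripper_width: 1.001
```

```bash
python3 - <<'E'
from h import *
snap("side","s13",240,30,130,140,4)
snap("top","t13",340,120,120,110,6)
delta((.53,-.2965,.063),-90)
o,R=status()
for s in(-.048,.048): print(proj("side",o["eef_pos"]+R.apply([s,0,-.013])))
E
```

```text
t 21.0 pos [ 0.5333 -0.2968  0.156 ] F [-0.1 -0.7  0.4] w 85.1 q [ 0.56  0.45 -0.2   1.78  0.11  0.91 -1.26]
rotvec [-0.48 -0.22  0.32] d now-frame mm [-0.7  4.1 92.9] d target-frame [-0.3  3.3 93. ]
[[307.41584853  93.05730291]]
[[309.80393805  74.77620495]]
```

View pics/s13.png

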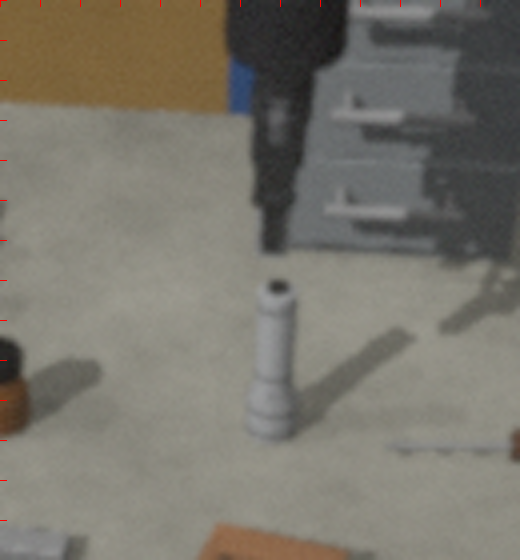

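View pics/t13.png

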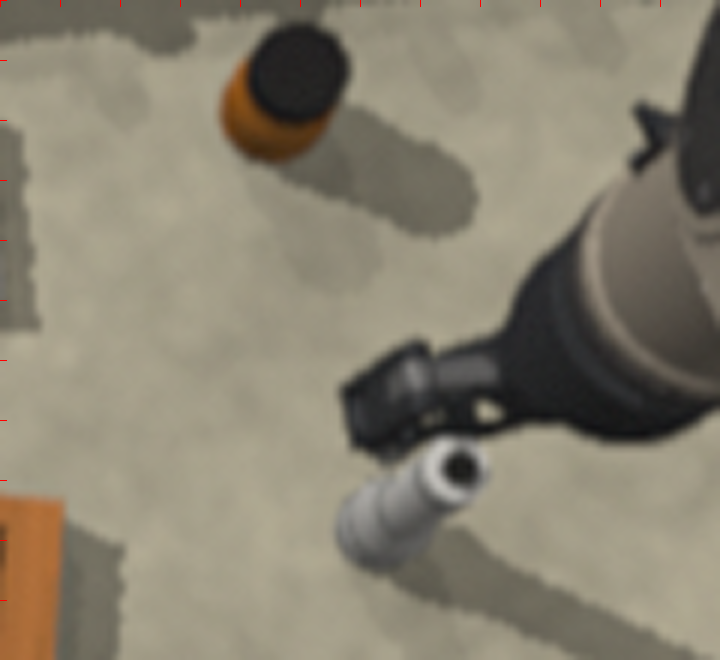

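Emit:
{"method": "apply_moves", "body": {
  "increments": [
    [0,4,15,-0.5,-0.2,0.3,-1],
    [0,0,15,0,0,0,-1],
    [0,0,0,0,0,0,-1],
    [0,0,0,0,0,0,-1],
    [0,0,0,0,0,0,-1],
    [0,0,0,0,0,0,-1],
    [0,0,0,0,0,0,-1],
    [0,0,0,0,0,0,-1]
  ]
}}

```text
t: 22.0
eef_pos: [0.5292, -0.2968, 0.1238]
tool_rot: [0.0, 0.707, -0.707, -0.0]
contact_force: [-0.6, 0.1, -0.0]
gripper_width: 0.998
```

```bash
python3 - <<'E'
from h import *
snap("side","s14",240,30,130,140,4)
delta((.53,-.2965,.063),-90)
E
```

```text
t 22.05 pos [ 0.5292 -0.2968  0.1238] F [ 0.2 -0.6 -0.3] w 84.4 q [ 0.56  0.49 -0.2   1.81  0.12  0.85 -1.27]
rotvec [ 0.06 -0.    0.  ] d now-frame mm [-0.3 -0.9 60.8] d target-frame [-0.3 -0.8 60.8]
```

View pics/s14.png

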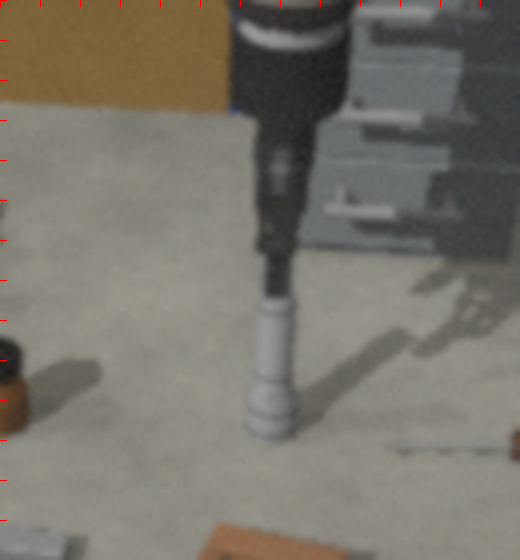

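Emit:
{"method": "apply_moves", "body": {
  "increments": [
    [0,-1,10,0,0,0,-1],
    [0,0,15,0,0,0,-1],
    [0,0,15,0,0,0,-1],
    [0,0,10,0,0,0,-1],
    [0,0,5,0,0,0,-1],
    [0,0,0,0,0,0,-1],
    [0,0,0,0,0,0,-1],
    [0,0,0,0,0,0,-1]
  ]
}}

```text
t: 23.05
eef_pos: [0.5298, -0.2966, 0.0641]
tool_rot: [0.001, 0.707, -0.707, -0.001]
contact_force: [0.2, 0.7, 0.4]
gripper_width: 0.998
```

```bash
python3 - <<'E'
from h import *
snap("side","s15",240,30,130,140,4)
snap("top","t15",340,120,120,110,6)
delta((.53,-.2965,.065),-90)
E
```

```text
t 23.15 pos [ 0.5298 -0.2966  0.0641] F [-0.8  1.2  0. ] w 84.7 q [ 0.55  0.57 -0.18  1.84  0.15  0.75 -1.29]
rotvec [0.12 0.03 0.01] d now-frame mm [-0.2 -0.2 -0.9] d target-frame [-0.1 -0.2 -0.9]
```

View pics/s15.png

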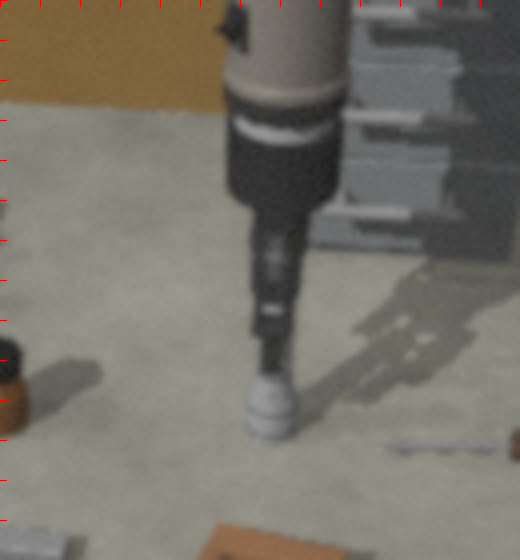

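View pics/t15.png

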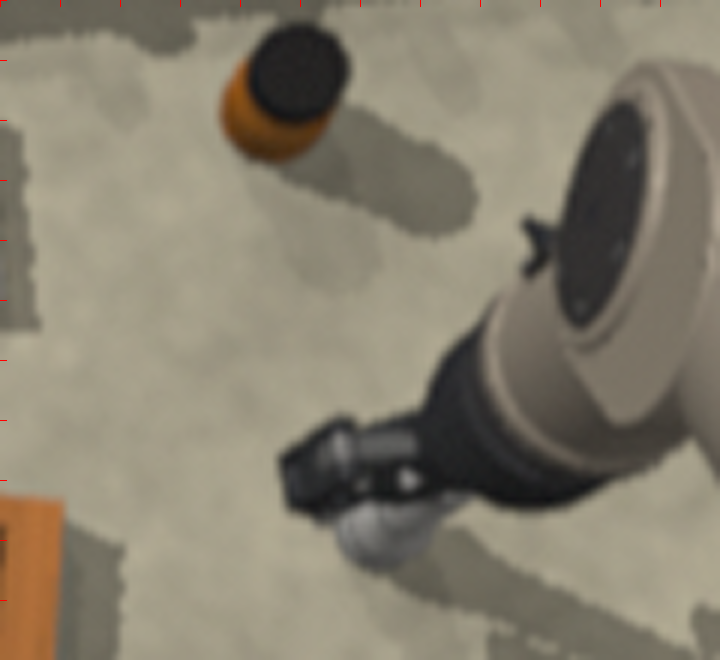

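Emit:
{"method": "apply_moves", "body": {
  "increments": [
    [0,0,0,0,0,0,1],
    [0,0,0,0,0,0,1],
    [0,0,0,0,0,0,1],
    [0,0,0,0,0,0,1],
    [0,0,0,0,0,0,1],
    [0,0,0,0,0,0,1],
    [0,0,0,0,0,0,1],
    [0,0,0,0,0,0,1]
  ],
  "grip_force": 40
}}

```text
t: 24.15
eef_pos: [0.5301, -0.2969, 0.0647]
tool_rot: [-0.0, -0.707, 0.707, 0.0]
contact_force: [-0.8, 0.4, 0.9]
gripper_width: 0.299
```

```bash
python3 - <<'E'
from h import *
snap("side","s16",270,90,80,80,8)
snap("top","t16",340,160,120,80,6)
delta((.53,-.2965,.065),-90)
E
```

```text
t 24.25 pos [ 0.5301 -0.2969  0.0647] F [-0.1 -0.2  0.2] w 25.1 q [ 0.55  0.57 -0.18  1.84  0.15  0.75 -1.29]
rotvec [ 0.07  0.   -0.  ] d now-frame mm [-0.4  0.1 -0.3] d target-frame [-0.4  0.1 -0.3]
```

View pics/s16.png

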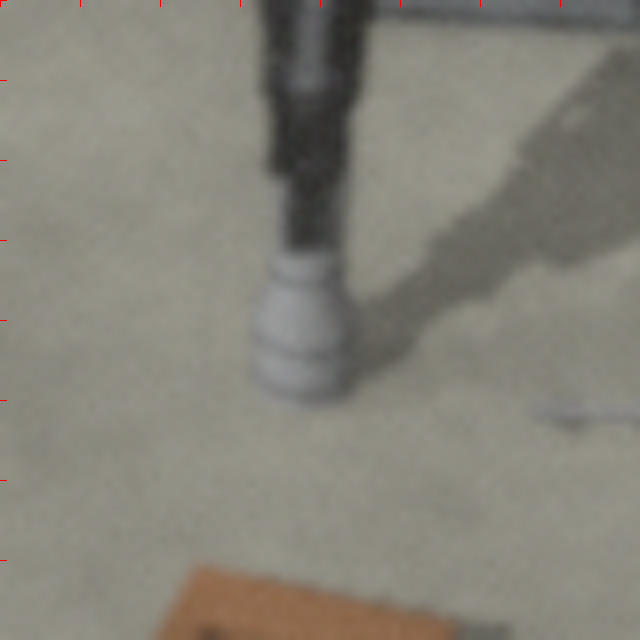

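View pics/t16.png

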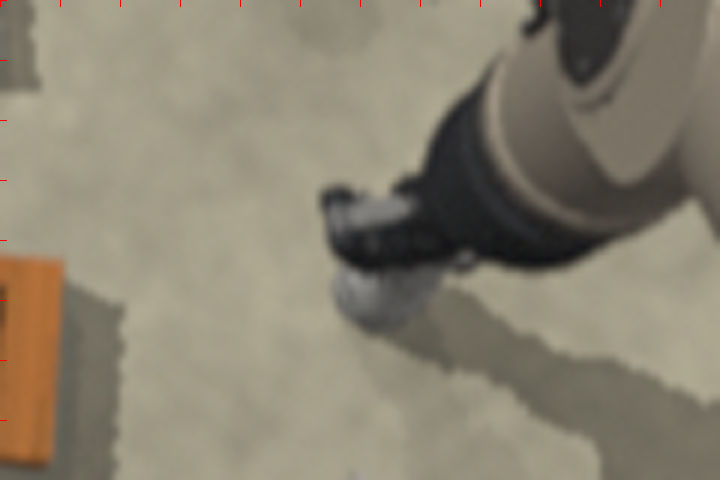

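Emit:
{"method": "apply_moves", "body": {
  "increments": [
    [0,0,-6,0,0,0,1],
    [0,0,-15,0,0,0,1],
    [0,0,-25,0,0,0,1],
    [0,0,-30,0,0,0,1],
    [0,0,-30,0,0,0,1],
    [0,0,-25,0,0,0,1],
    [0,0,-15,0,0,0,1],
    [0,0,0,0,0,0,1]
  ]
}}

```text
t: 25.25
eef_pos: [0.5297, -0.2964, 0.22]
tool_rot: [0.0, 0.707, -0.707, -0.0]
contact_force: [-0.3, 0.9, -1.3]
gripper_width: 0.299
```

```bash
python3 - <<'E'
from h import *
snap("side","s17",250,20,110,130,5)
delta((.5395,.2368,.215),-90)
E
```

```text
t 25.3 pos [ 0.5293 -0.2962  0.2191] F [ 0.5  0.  -1.8] w 25.5 q [ 0.57  0.39 -0.21  1.73  0.09  1.04 -1.24]
rotvec [0.09 0.02 0.03] d now-frame mm [-533.   -10.5    4.3] d target-frame [-533.   -10.2    4.1]
```

View pics/s17.png

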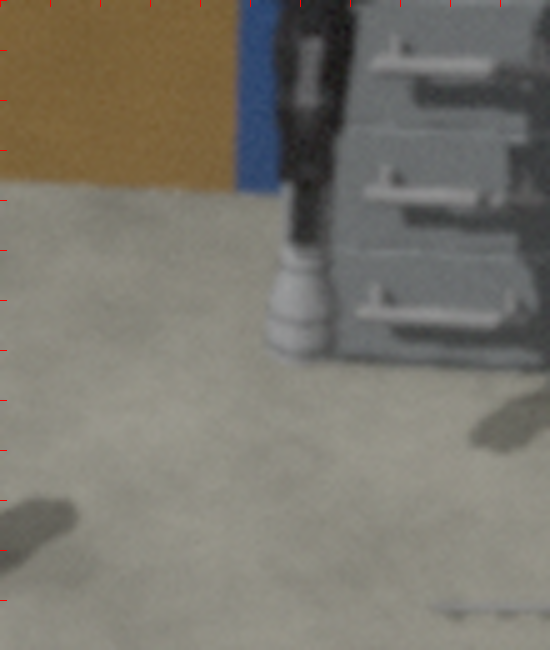

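Emit:
{"method": "apply_moves", "body": {
  "increments": [
    [-15,0,-1,0,0,0,1],
    [-30,0,-1,0,0,0,1],
    [-40,-1,-1,0,0,0,1],
    [-45,-2,-1,0,0,0,1],
    [-45,-2,-1,0,0,0,1],
    [-45,-2,-1,0,0,0,1],
    [-45,-2,-1,0,0,0,1],
    [-45,-2,-1,0,0,0,1]
  ]
}}

```text
t: 26.3
eef_pos: [0.5332, 0.0278, 0.219]
tool_rot: [-0.005, -0.707, 0.708, 0.008]
contact_force: [0.3, 0.1, -2.0]
gripper_width: 0.301
```

```bash
python3 - <<'E'
from h import *
delta((.5395,.2368,.215),-90)
E
```

```text
t 26.3 pos [0.5332 0.0278 0.219 ] F [ 0.3  0.1 -2. ] w 25.6 q [ 0.14  0.29 -0.36  1.87  0.11  1.01 -1.84]
rotvec [ 1.02  0.27 -0.08] d now-frame mm [-209.    -6.1    4.9] d target-frame [-209.    -6.3    4. ]
```

Emit:
{"method": "apply_moves", "body": {
  "increments": [
    [-40,-1,-1,0.3,0.1,0,1],
    [-40,-1,-1,0.3,0.1,0,1],
    [-38,-1,-1,0.3,0.1,0,1],
    [-30,-1,-1,0,0,0,1],
    [-20,0,0,0,0,0,1],
    [-10,0,0,0,0,0,1],
    [0,0,0,0,0,0,1],
    [0,0,0,0,0,0,1]
  ]
}}

```text
t: 27.3
eef_pos: [0.5263, 0.2204, 0.2162]
tool_rot: [0.006, 0.712, -0.703, -0.005]
contact_force: [1.0, 0.3, -1.2]
gripper_width: 0.299
```

```bash
python3 - <<'E'
from h import *
delta((.5395,.2368,.215),-90)
snap("side","s18",215,130,130,150,4)
E
```

```text
t 27.3 pos [0.5263 0.2204 0.2162] F [ 1.   0.3 -1.2] w 25.5 q [-0.16  0.36 -0.44  1.79  0.17  1.04 -2.21]
rotvec [ 0.94 -0.1   0.73] d now-frame mm [-16.2 -13.5   0.9] d target-frame [-16.4 -13.2   1.2]
```

View pics/s18.png

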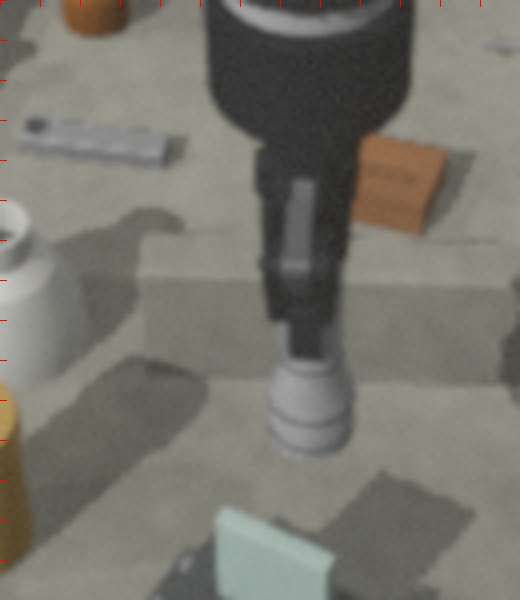

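Emit:
{"method": "apply_moves", "body": {
  "increments": [
    [-8,-7,5,0.5,0,0.4,1],
    [-8,-6,5,0.4,0,0.3,1],
    [0,0,5,0,0,0,1],
    [0,0,5,0,0,0,1],
    [0,0,3,0,0,0,1],
    [0,0,0,0,0,0,1],
    [0,0,0,0,0,0,1],
    [0,0,0,0,0,0,1]
  ]
}}

```text
t: 28.35
eef_pos: [0.5405, 0.2354, 0.1912]
tool_rot: [-0.001, -0.706, 0.708, -0.001]
contact_force: [-0.0, -0.4, -0.9]
gripper_width: 0.303
```

```bash
python3 - <<'E'
from h import *
delta((.5395,.2368,.19),-90)
snap("side","s19",245,190,80,75,8)
E
```

```text
t 28.35 pos [0.5405 0.2354 0.1912] F [-0.  -0.4 -0.9] w 25.8 q [-0.19  0.41 -0.42  1.78  0.2   0.99 -2.27]
rotvec [-0.02 -0.14 -0.23] d now-frame mm [-1.4  1.   1.2] d target-frame [-1.4  1.   1.2]
```

View pics/s19.png

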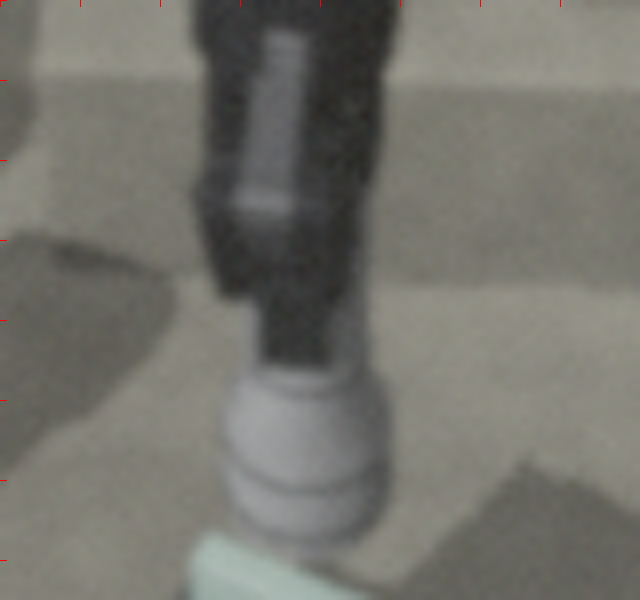

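```bash
python3 - <<'E'
from h import *
o,R=status();e=o["eef_pos"]
zf=e[2]-.0647
a=np.linspace(0,2*np.pi,73)
def circ(cx,cy,z,r): return proj("side",np.c_[cx+r*np.cos(a),cy+r*np.sin(a),np.full(73,z)])
c=cr(245,190,8)
for z,nm in((zf,"face"),(zf+.015,"mid"),(zf+.03,"ring")):
    P=circ(e[0],e[1],z,.019); q=(P-np.array([245,190]))*8
    print(nm,"crop cols",q[:,0].min().round(),q[:,0].max().round(),"rows",q[:,1].min().round(),q[:,1].max().round())
c5=cr(235,220,8)
G=[("side",(.03,.005,.093),c5(272,325)),("side",(.03,-.005,.093),c5(290,292)),("side",(-.03,-.005,.093),c5(512,392)),("side",(-.03,.005,.093),c5(497,415)),("side",(.03,.005,.035),c5(277,468)),("side",(-.03,.005,.035),c5(490,568))]
fit(G,[.54,.237,-.4],"plate side")
print(1/420*np.linalg.norm(e-C["side"]["extrinsics"][:3,3])*1e3/8,"mm per crop px")
E
```

```text
face crop cols 219.0 386.0 rows 420.0 551.0
mid crop cols 218.0 387.0 rows 377.0 509.0
ring crop cols 216.0 388.0 rows 334.0 465.0
plate side [ 0.5388  0.2405 -0.3827] yaw -21.9
[[-0.4, -0.3], [0.0, 0.1], [0.5, -0.1], [-0.1, 0.9], [-0.2, -0.1], [0.1, -0.3]]
0.2139421967919583 mm per crop px
```

Emit:
{"method": "apply_moves", "body": {
  "increments": [
    [-2.4,0.5,2,0,0,-0.2,1],
    [0,0,3,0,0,0,1],
    [0,0,3,0,0,0,1],
    [0,0,3,0,0,0,1],
    [0,0,2,0,0,0,1],
    [0,0,0,0,0,0,1],
    [0,0,0,0,0,0,1],
    [0,0,0,0,0,0,1]
  ]
}}

```text
t: 29.4
eef_pos: [0.5401, 0.2379, 0.1773]
tool_rot: [-0.001, -0.707, 0.707, -0.001]
contact_force: [0.5, -0.1, -2.5]
gripper_width: 0.295
```

```bash
python3 - <<'E'
from h import *
delta((.54,.2378,.1727),-90)
snap("side","s20",245,200,80,75,8)
snap("top","t20",120,120,200,150,4)
E
```

```text
t 29.4 pos [0.5401 0.2379 0.1773] F [ 0.5 -0.1 -2.5] w 25.1 q [-0.2   0.43 -0.42  1.79  0.21  0.96 -2.28]
rotvec [-0.04 -0.14 -0.01] d now-frame mm [0.1 0.1 4.6] d target-frame [0.1 0.1 4.6]
```

View pics/s20.png

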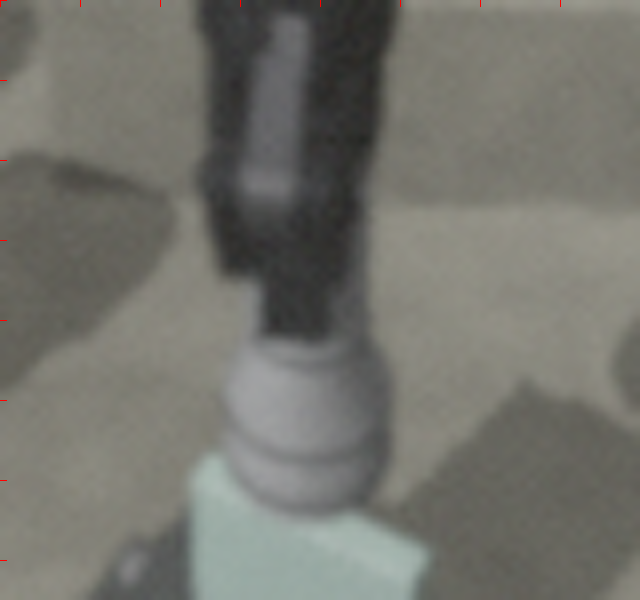

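View pics/t20.png

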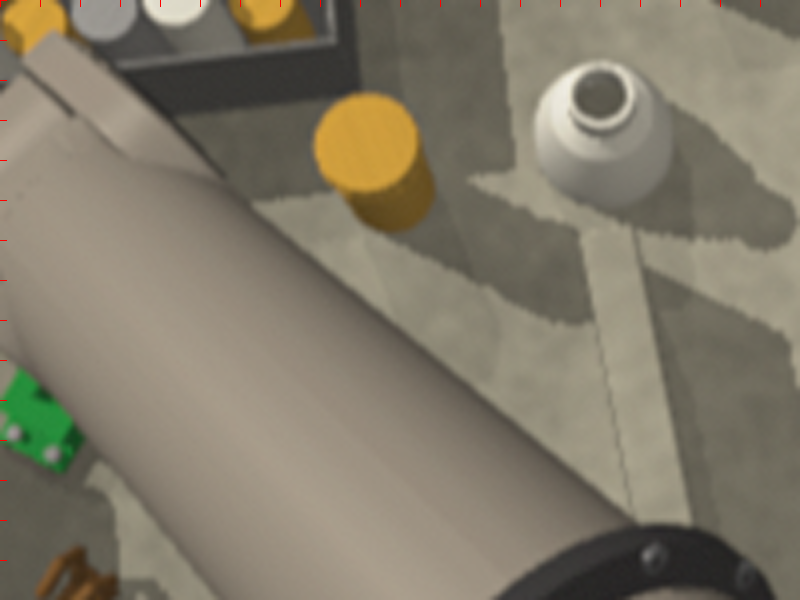

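```bash
python3 - <<'E'
from h import *
o,R=status();e=o["eef_pos"];zf=e[2]-.0647
a=np.linspace(0,2*np.pi,73)
for (x,y) in [(e[0],e[1]),(e[0]-.001,e[1]),(e[0],e[1]+.002)]:
    P=proj("side",np.c_[x+.019*np.cos(a),y+.019*np.sin(a),np.full(73,zf)]);q=(P-[245,200])*8
    P2=proj("side",np.c_[x+.019*np.cos(a),y+.019*np.sin(a),np.full(73,zf+.015)]);q2=(P2-[245,200])*8
    print(zf,(x,y),"mid cols",q2[:,0].min().round(),q2[:,0].max().round(),"face row max",q[:,1].max().round())
for p in [(192,485),(210,452),(432,549),(417,575)]: print((ray("side",cr(245,200,8)(*p),.093)*1e3).round(1))
print((proj("side",[.5396,.2369,.093])-[245,200])*8)
E
```

```text
0.11263920609503168 (np.float64(0.5400822570475176), np.float64(0.23792798417830405)) mid cols 220.0 388.0 face row max 518.0
0.11263920609503168 (np.float64(0.5390822570475176), np.float64(0.23792798417830405)) mid cols 224.0 392.0 face row max 518.0
0.11263920609503168 (np.float64(0.5400822570475176), np.float64(0.23992798417830405)) mid cols 219.0 387.0 face row max 525.0
[567.8 234.6  93. ]
[564.9 224.4  93. ]
[510.1 246.7  93. ]
[512.9 254.4  93. ]
[[306.47735146 500.25380287]]
```

Emit:
{"method": "apply_moves", "body": {
  "increments": [
    [-0.9,0.7,2,0,-0.1,0,1],
    [0,0,2,0,0,0,1],
    [0,0,0,0,0,0,1],
    [0,0,0,0,0,0,1],
    [0,0,0,0,0,0,1],
    [0,0,0,0,0,0,1],
    [0,0,0,0,0,0,1],
    [0,0,0,0,0,0,1]
  ]
}}

```text
t: 30.5
eef_pos: [0.5395, 0.2389, 0.1732]
tool_rot: [0.0, -0.707, 0.707, -0.0]
contact_force: [-0.3, 0.1, -1.5]
gripper_width: 0.296
```

```bash
python3 - <<'E'
from h import *
delta((.5393,.2388,.1727),-90)
snap("side","s21",245,200,80,75,8)
print(bot.get_obs()["joint_vel"].round(4))
E
```

```text
t 30.5 pos [0.5395 0.2389 0.1732] F [-0.3  0.1 -1.5] w 25.2 q [-0.2   0.43 -0.42  1.8   0.21  0.95 -2.28]
rotvec [-0.05 -0.03 -0.02] d now-frame mm [0.1 0.2 0.5] d target-frame [0.1 0.2 0.5]
[-0.0008  0.0026 -0.0004 -0.0001 -0.0002  0.0002  0.0011]
```

View pics/s21.png

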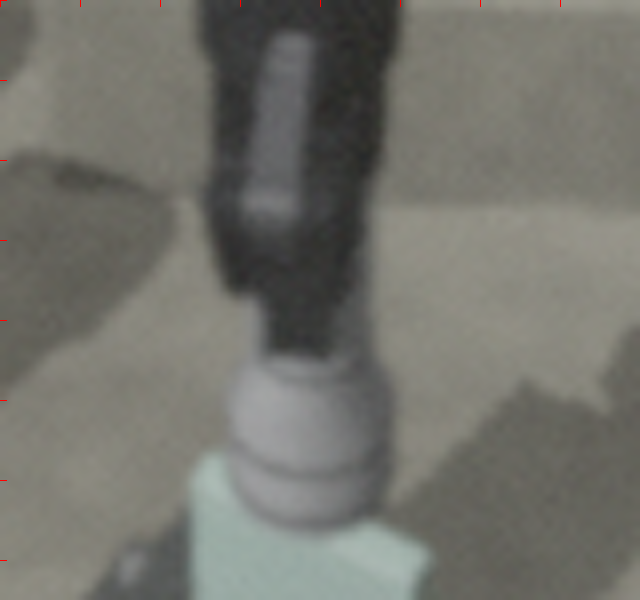

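```bash
python3 - <<'E'
from station import bot
print(bot.hand_in()); o=bot.get_obs(); print(o["t"],o["eef_pos"],o["contact_force"],o["gripper_width"])
E
```

```text
the job is handed in; nothing more can be done
None
the job is handed in; nothing more can be done
```

I put the glass plate in the dark steel stand's slot and let it go. I then carried the flashlight over the kerb and handed the job in while holding it over the plate's top edge. The hand-in reports no verdict, so whether it passed is not confirmed.

**Plate:** My first try at the slot stopped on the stand's top edge, at about 45 N on one push. I lifted it, moved it about 2 mm in –y (2.6 mm in all) and lowered it again without contact. It reached the floor at the expected height with about 9 N of push, and I released it there. Pictures after release show it upright and in place.

**Flashlight:** It was gripped on its barrel at about 25 mm opening. By the arm's readings it was upright to about 0.1°, nearly still, and about 15 mm above the plate. Nothing in the pictures or force readings suggests it touched the plate. No force or picture showed either part meeting the kerb, and the bystanders in view at the end looked unmoved.

**What disagreed:** For the plate's top centre, the side camera gave a point about 3 to 4 mm in y from what the arm's readings gave. I set the flashlight between the two, so the likely centring error is about 2 mm, against the 8 mm allowed. The top camera could not check this because the arm blocked its view. The job ended at 30.5 s of the 72 s allowed.

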